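# Clear the test nests: unhook the modules, hang them up, log the batch

### The job

End the test by pressing the orange membrane key on the keypad until about 5 N is felt. Then take every module present out of its test nest, lifting and tilting it so that its toe clears the retaining lip, and hang it by its handle on both prongs of the hanger of its own colour. When all of them hang freely at rest, press the green key in the same way to log the batch; never hit a key hard, and leave the other things on the bench alone.

Things in the scene. Friction and masses are not known exactly. Their poses are not given: they have to be found in the camera images.
- blue_module (a point): centre of the blue electronics module (loose, about 0.32 kg; None if absent), 61 mm above its underside. Box body 44 (x) x 92 (y) x 60 mm (z), bail handle on top, 122 mm tall. A steel toe, 8 mm thick, 80 mm wide, level with the underside, sticks out on the -x side to x -42 mm. It starts seated upright in the blue nest with the nest's axes.
- blue_handle (a point): middle of the blue module's handle: a black bar along y, 92 mm long, 12 x 12 mm in section, its axis 55 mm above the module's centre point. Below the bar an open window, 50 mm high and 80 mm wide (y), down to the body.
- nest_blue: aluminium test nest, fixed, in which the blue module starts, centred. Origin on the bench; x from lip (far side from the robot) to sill. Floor top z 6 mm; lip at -x over the toe; rear sill x 25 to 31 mm, top z 22 mm; side cheeks 30 mm high, inner faces y +-52 mm. A straight lift jams the toe under the lip, a straight pull hits the sill.
- blue_lip (a point): lower inner edge of the blue nest's white retaining lip (nest x -32, z 20 mm), which is 6 mm thick, overhangs the toe by 10 mm and stands 6 mm above it. To get out: lean the module's top towards -x about 22 degrees about its toe edge (the rear rises over the sill), shift it 18 mm to +x so the toe leaves the lip, lift it still tilted.
- hanger_blue: two-pronged hanger with a blue foot, 2 kg, loose (may get nudged), upright. Origin at the underside of the foot, below where the module should hang. Foot x -52 to 85 mm, y +-46 mm, 12 mm thick. Post and cross bar at x 75 mm carry the prongs; nothing stands higher than the prong tips.
- blue_prongs (a point): midway between the two steel prongs of the blue hanger, level with their tops (140 mm up). Prongs 8 mm thick at y +-24 mm, from the cross bar (x 75) to x -34 mm, where they turn up 14 mm. Pass the handle's window over both tips from the -x side, moving to +x, then lower the bar onto them; the module may face either way (its y along the hanger's); 35 mm fits between the prongs.
- yellow_module (a point): centre of the yellow electronics module (loose, about 0.32 kg; None if absent), 61 mm above its underside. Box body 44 (x) x 92 (y) x 60 mm (z), bail handle on top, 122 mm tall. A steel toe, 8 mm thick, 80 mm wide, level with the underside, sticks out on the -x side to x -42 mm. It starts seated upright in the yellow nest with the nest's axes.
- yellow_handle (a point): middle of the yellow module's handle: a black bar along y, 92 mm long, 12 x 12 mm in section, its axis 55 mm above the module's centre point. Below the bar an open window, 50 mm high and 80 mm wide (y), down to the body.
- nest_yellow: aluminium test nest, fixed, in which the yellow module starts, centred. Origin on the bench; x from lip (far side from the robot) to sill. Floor top z 6 mm; lip at -x over the toe; rear sill x 25 to 31 mm, top z 22 mm; side cheeks 30 mm high, inner faces y +-52 mm. A straight lift jams the toe under the lip, a straight pull hits the sill.
- yellow_lip (a point): lower inner edge of the yellow nest's white retaining lip (nest x -32, z 20 mm), which is 6 mm thick, overhangs the toe by 10 mm and stands 6 mm above it. To get out: lean the module's top towards -x about 22 degrees about its toe edge (the rear rises over the sill), shift it 18 mm to +x so the toe leaves the lip, lift it still tilted.
- hanger_yellow: two-pronged hanger with a yellow foot, 2 kg, loose (may get nudged), upright. Origin at the underside of the foot, below where the module should hang. Foot x -52 to 85 mm, y +-46 mm, 12 mm thick. Post and cross bar at x 75 mm carry the prongs; nothing stands higher than the prong tips.
- yellow_prongs (a point): midway between the two steel prongs of the yellow hanger, level with their tops (140 mm up). Prongs 8 mm thick at y +-24 mm, from the cross bar (x 75) to x -34 mm, where they turn up 14 mm. Pass the handle's window over both tips from the -x side, moving to +x, then lower the bar onto them; the module may face either way (its y along the hanger's); 35 mm fits between the prongs.
- red_module (a point): centre of the red electronics module (loose, about 0.32 kg; None if absent), 61 mm above its underside. Box body 44 (x) x 92 (y) x 60 mm (z), bail handle on top, 122 mm tall. A steel toe, 8 mm thick, 80 mm wide, level with the underside, sticks out on the -x side to x -42 mm. It starts seated upright in the red nest with the nest's axes.
- red_handle (a point): middle of the red module's handle: a black bar along y, 92 mm long, 12 x 12 mm in section, its axis 55 mm above the module's centre point. Below the bar an open window, 50 mm high and 80 mm wide (y), down to the body.
- nest_red: aluminium test nest, fixed, in which the red module starts, centred. Origin on the bench; x from lip (far side from the robot) to sill. Floor top z 6 mm; lip at -x over the toe; rear sill x 25 to 31 mm, top z 22 mm; side cheeks 30 mm high, inner faces y +-52 mm. A straight lift jams the toe under the lip, a straight pull hits the sill.
- red_lip (a point): lower inner edge of the red nest's white retaining lip (nest x -32, z 20 mm), which is 6 mm thick, overhangs the toe by 10 mm and stands 6 mm above it. To get out: lean the module's top towards -x about 22 degrees about its toe edge (the rear rises over the sill), shift it 18 mm to +x so the toe leaves the lip, lift it still tilted.
- hanger_red: two-pronged hanger with a red foot, 2 kg, loose (may get nudged), upright. Origin at the underside of the foot, below where the module should hang. Foot x -52 to 85 mm, y +-46 mm, 12 mm thick. Post and cross bar at x 75 mm carry the prongs; nothing stands higher than the prong tips.
- red_prongs (a point): midway between the two steel prongs of the red hanger, level with their tops (140 mm up). Prongs 8 mm thick at y +-24 mm, from the cross bar (x 75) to x -34 mm, where they turn up 14 mm. Pass the handle's window over both tips from the -x side, moving to +x, then lower the bar onto them; the module may face either way (its y along the hanger's); 35 mm fits between the prongs.
- key_orange: orange membrane key on the fixed grey keypad box (84 x 130 x 30 mm), flat, 36 (x) x 42 (y) mm plate, 4 mm thick, origin at the centre of its underside, its upper face 4 mm above that (36 mm above the bench); pressed straight down; gives at most 1.5 mm and registers at 4 N kept for 0.1 s; more than 40 N would damage it
- key_green: green membrane key on the fixed grey keypad box (84 x 130 x 30 mm), flat, 36 (x) x 42 (y) mm plate, 4 mm thick, origin at the centre of its underside, its upper face 4 mm above that (36 mm above the bench); pressed straight down; gives at most 1.5 mm and registers at 4 N kept for 0.1 s; more than 40 N would damage it
- flux_bottle: white-capped bottle, 48 mm across, 120 mm tall, a bystander; origin at its underside
- tape_roll: yellow ring of tape, 90 mm across, 24 mm high, a bystander; origin at its underside
- screw_tray: black divided tray 90 x 110 x 35 mm, a bystander; origin at its underside
- screwdriver: red screwdriver lying flat, a bystander; origin at its underside

How it is judged:
On the way, in this order (a step that is already met when the one before it is completed fails the run):
1. the orange key is pressed with more than 4 N (contact force between key_orange and anything else above 4 N), for 0.1 s.
2. every module present hangs released and at rest on the hanger of its colour (z of blue_module in the frame of hanger_blue between 0.083 and 0.099 m and x of blue_module in the frame of hanger_blue between -0.045 and 0.07 m and y of blue_module in the frame of hanger_blue between -0.025 and 0.025 m and angle between each of blue_module, yellow_module, red_module's own z axis and vertical below 0.25 rad and angle between each of hanger_blue, hanger_yellow, hanger_red's own z axis and vertical below 0.1 rad and linear speed of each of module_blue, module_yellow, module_red below 0.04 m/s and contact force between each of module_blue, module_yellow, module_red and the fingers below 0.05 N and z of yellow_module in the frame of hanger_yellow between 0.083 and 0.099 m and x of yellow_module in the frame of hanger_yellow between -0.045 and 0.07 m and y of yellow_module in the frame of hanger_yellow between -0.025 and 0.025 m and z of red_module in the frame of hanger_red between 0.083 and 0.099 m and x of red_module in the frame of hanger_red between -0.045 and 0.07 m and y of red_module in the frame of hanger_red between -0.025 and 0.025 m), for 0.2 s.
3. the green key is pressed with more than 4 N (contact force between key_green and anything else above 4 N), for 0.1 s.
At the end, for the whole second after the job is handed in: Every module present hangs by its handle on both prongs of the upright hanger of its own colour, released and at rest: its centre 83 to 99 mm above the hanger's underside, within 25 mm of the hanger's middle sideways and between the prongs' tips and the cross bar, tilted less than 0.25 rad (all of step 2); the robot touches nothing.
It fails at once if a key is hit with more than 40 N (contact force between any of key_orange, key_green and anything else above 40 N).
It fails at once if a bystander is moved by more than 40 mm (distance of any of flux_bottle, tape_roll, screw_tray, screwdriver from where it was at the start of the episode above 0.04 m).
Of module_blue, module_yellow, module_red only 2 to 3 are there at a start; the rules pass over those that are not, and their reading is None.
At some moment in a run one of hanger_blue, hanger_yellow, hanger_red may be knocked a few centimetres aside while the robot is not near it.
It also fails if it takes over 210 s, if anything falls off the work surface, if the arm or the gripper's body presses on something with over 40 N, if the wrist force passes 120 N, or if a joint passes its speed limit or range.

### The arm

A 6-joint arm with a two-finger parallel gripper is mounted at the origin on the work surface. World frame = base frame: x ahead of the robot, y to its left, z up, the work surface at z = 0. Lengths are in m, angles in rad, forces in N, time in s.
With the tool pointing down it reaches from about 0.425 to 0.95 m from the base axis. Payload 3.5 kg.
Tool frame: the origin (TCP) lies midway between the tips of the shut fingers; the grasp point (between the pads) lies 19 mm behind it; y points along the fingers, x is the direction in which the jaws open and shut, and the axes are right-handed (so a half turn about y gives the same grasp; the last joint's range is limited). The gripper opens to 85 mm and grips with 20 to 120 N. Pads are 22 mm wide; open, the fingers measure 114 mm over their backs; the gripper's body (76 mm by 85 mm) begins 54 mm behind the grasp point. The pads swing forward as they close: fully open they stand 13 mm farther back than shut.
Start: joints at [1.031, 0.286, 1.577, -0, 1.279, -0.15], TCP at [0.256, 0.624, 0.231] pointing down, gripper open.
Joint ranges: [-2.77, 2.77], [-0.9, 2.22], [0.21, 2.48], [-1.53, 4.67], [0.24, 2.81], [-2.84, 2.84]. Speed limits (rad/s): [2.79, 2.79, 3.14, 3.14, 3.14, 3.14].

### API

Orientations are given as a unit quaternion [x, y, z, w].
In Python, from plant import ctrl, viewer gives the robot as it stands.
- The arm moves only by the tool step_arm, never from a script. Its argument "rows" is a list of rows, each a list of 3 entries, a list of its own where there are three numbers: the turn, a rotation vector about the tool's x, y, z in degrees, then the shift along the tool's x, y, z in mm, then the closure, from 0 (fully open) to 1 (shut). A call has 1 to 10 rows; each row is the pose to reach, as a shift and turn from the pose commanded when the call began, along the tool's axes at that moment; what a row does not reach only later rows make up. A row lasts 1/12 s, in which the tool goes at most 41.7 mm and 7.16 degrees, less where a joint would pass 70% of its speed; a pose out of reach is approached as far as the arm can. A call with a gripper value outside its range is refused whole. The fingers move at their own pace and stop on an object; "newtons" is the grip in N (left out, the last holds). Time passes only in rows, so rows that repeat a pose let the fingers close. It gives the time, the measured TCP pose, the force and the opening at its end, in the units of the state.
- ctrl.get_state(): the state, without advancing time (a new reading comes with each control period).
- viewer.read_camera(name): name is "scene" or "top"; returns (picture, depth): 420x560x3 uint8, red, green, blue; 420x560 float32, m along the optical axis (not along the pixel's ray), 0 where there is no reading.
- viewer.calibration(name): a dict with "K" (3x3 intrinsics, pixels), "D" ([k1, k2, p1, p2, k3] as OpenCV has them; the pictures are not rectified), "R" (3x3) and "t" (3): a world point X has camera coordinates R X + t. Camera axes: x right, y down, z forward; pixel columns grow to the right and rows downward; lengths in m; the calibration is good to about 2 mm. A picture is of the moment at which its call begins. calibration takes no time and is no camera call.
- ctrl.sign_off(): hands the job in, once; it reports no verdict.
The state is a dict: "time": time; "qpos": joint angles; "dq": joint speeds; "joint_efforts": joint torques, N m; "eef_pos": TCP position; "tcp_rot": TCP orientation; "contact_force": force on the tool from outside, world axes, zero at the start; "wrist_torque": the same for the moment, N m; "opening": opening from 0.0 (shut) to 1.0 (fully open).
Only numpy, scipy, OpenCV 4.12 (cv2) and the standard library are available. Lean on these libraries where they do the work, as an engineer would, in place of code of your own. Each camera call takes 0.05 s, during which the arm holds its last target.

## Working session

There is one attempt and no reset: what is moved stays moved. The work goes in short steps, Python scripts to look and compute and a tool call to move; the robot and the scene stay as the last step left them, time stands still between calls to the robot, and variables do not carry over. Pictures are saved under pics/ and viewed, and the job is handed in when it is done.

Besides the shell and the picture viewer there is one more tool, called after ">>>" in YAML: its name, and indented under it one key for each argument. step_arm: Moves the arm, as the interface text tells. Its arguments: {"type":"object","properties":{"rows":{"type":"array"},"newtons":{"type":"number"}},"required":["rows"]}

```bash
ls; mkdir -p pics
python3 - <<'E'
from plant import ctrl, viewer
import cv2,numpy as np
s=ctrl.get_state()
for k,v in s.items(): print(k,np.round(v,3))
for n in ("scene","top"):
    p,d=viewer.read_camera(n)
    cv2.imwrite(f"pics/{n}0.png",cv2.cvtColor(p,cv2.COLOR_RGB2BGR)); np.save(f"pics/{n}0.npy",d)
    c=viewer.calibration(n); print(n,{k:np.round(v,4).tolist() for k,v in c.items()})
E
```

```text
pics
time 0.0
qpos [ 1.031  0.287  1.578  0.     1.279 -0.15 ]
dq [ 0.001  0.     0.002  0.    -0.002  0.003]
joint_efforts [ 1.0000e-03 -4.0597e+01 -2.9263e+01 -0.0000e+00  6.0000e-03 -0.0000e+00]
eef_pos [0.256 0.624 0.23 ]
tcp_rot [ 0.588  0.393 -0.394 -0.587]
contact_force [ 0.387 -0.4    0.072]
wrist_torque [-0.043 -0.029 -0.017]
opening 1.002
scene {'K': [[457.5799, 0.0, 282.5376], [0.0, 457.5799, 204.886], [0.0, 0.0, 1.0]], 'D': [-0.14, 0.0, 0.0, 0.0, 0.0], 'R': [[0.8688, 0.4951, -0.0082], [0.3969, -0.7061, -0.5864], [-0.2961, 0.5062, -0.81]], 't': [-0.494, -0.1711, 1.5102]}
top {'K': [[545.0293, 0.0, 282.3204], [0.0, 545.0293, 209.0194], [0.0, 0.0, 1.0]], 'D': [-0.1386, 0.0, 0.0, 0.0, 0.0], 'R': [[-0.0066, -1.0, -0.0013], [-0.9963, 0.0067, -0.0861], [0.0861, 0.0008, -0.9963]], 't': [-0.0275, 0.6087, 1.4241]}
```

View pics/scene0.png

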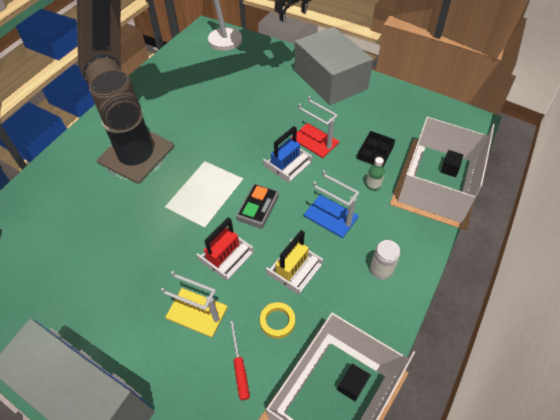

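View pics/top0.png

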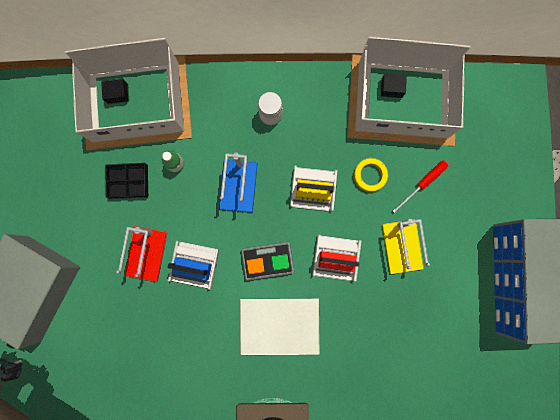

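Both views show all three modules: red ~(335,258), blue ~(192,265) and yellow ~(315,187) in the top view. The hangers sit at blue (238,185), red (145,255) and yellow (405,247), with the keypad at (267,262). Next I'll zoom in and write the helpers.

```bash
cat > h.py <<'E'
import numpy as np, cv2
from plant import ctrl, viewer
from scipy.spatial.transform import Rotation as Rn
CAL={n:viewer.calibration(n) for n in("scene","top")}
def rays(n,px):
    c=CAL[n]; u=cv2.undistortPoints(np.asarray(px,float).reshape(-1,1,2),np.array(c['K']),np.array(c['D'])).reshape(-1,2)
    R=np.array(c['R']);t=np.array(c['t'])
    return -R.T@t, np.c_[u,np.ones(len(u))]@R   # origin, dirs (depth-scaled)
def plane(n,px,z):
    o,d=rays(n,px); return o+d*((z-o[2])/d[:,2])[:,None]
def cloud(n,D):
    h,w=D.shape; g=np.stack(np.meshgrid(np.arange(w),np.arange(h)),-1).reshape(-1,2)
    o,d=rays(n,g); P=(o+d*D.reshape(-1,1)).reshape(h,w,3); P[D==0]=np.nan; return P
def tri(a,b):
    (o1,d1),(o2,d2)=rays("scene",[a]),rays("top",[b]); d1=d1[0];d2=d2[0]
    s=np.linalg.lstsq(np.c_[d1,-d2],o2-o1,rcond=None)[0]
    p,q=o1+s[0]*d1,o2+s[1]*d2; return (p+q)/2,np.linalg.norm(p-q)
def proj(n,X):
    c=CAL[n]; return cv2.projectPoints(np.asarray(X,float).reshape(-1,1,3),cv2.Rodrigues(np.array(c['R']))[0],np.array(c['t']),np.array(c['K']),np.array(c['D']))[0].reshape(-1,2)
def grab(tag):
    o={}
    for n in("scene","top"):
        p,d=viewer.read_camera(n); cv2.imwrite(f"pics/{n}{tag}.png",cv2.cvtColor(p,cv2.COLOR_RGB2BGR)); np.save(f"pics/{n}{tag}.npy",d); o[n]=(p,d)
    return o
def load(tag): return {n:(cv2.cvtColor(cv2.imread(f"pics/{n}{tag}.png"),cv2.COLOR_BGR2RGB),np.load(f"pics/{n}{tag}.npy")) for n in("scene","top")}
def crop(n,tag,x,y,w,h,k,out): 
    i=cv2.imread(f"pics/{n}{tag}.png")[y:y+h,x:x+w]; cv2.imwrite(f"pics/{out}.png",cv2.resize(i,None,fx=k,fy=k,interpolation=cv2.INTER_CUBIC))
E
python3 - <<'E'
from h import *
crop("top","0",110,140,200,150,4,"c1"); crop("top","0",230,140,220,150,3.6,"c2")
crop("scene","0",155,90,210,150,3.8,"c3"); crop("scene","0",155,200,210,150,3.8,"c4")
E
```

```text
(no output)
```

View pics/c1.png

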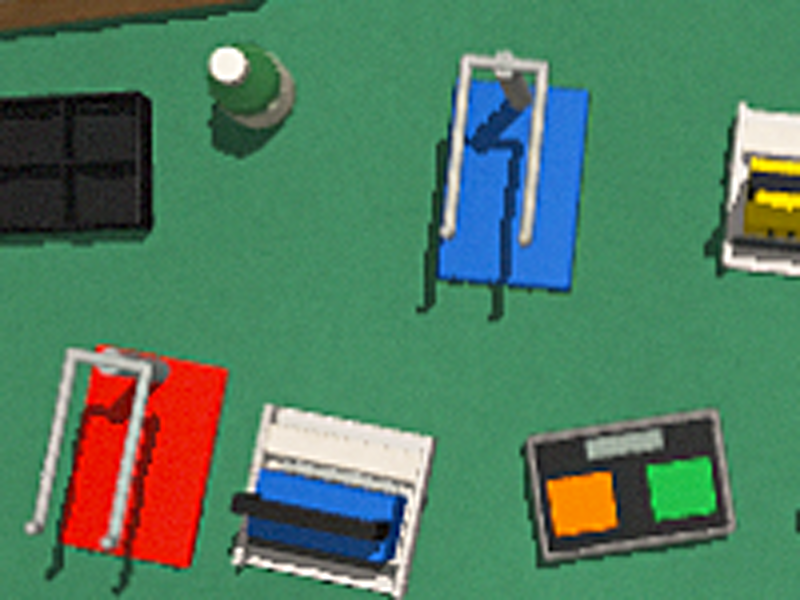

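View pics/c2.png

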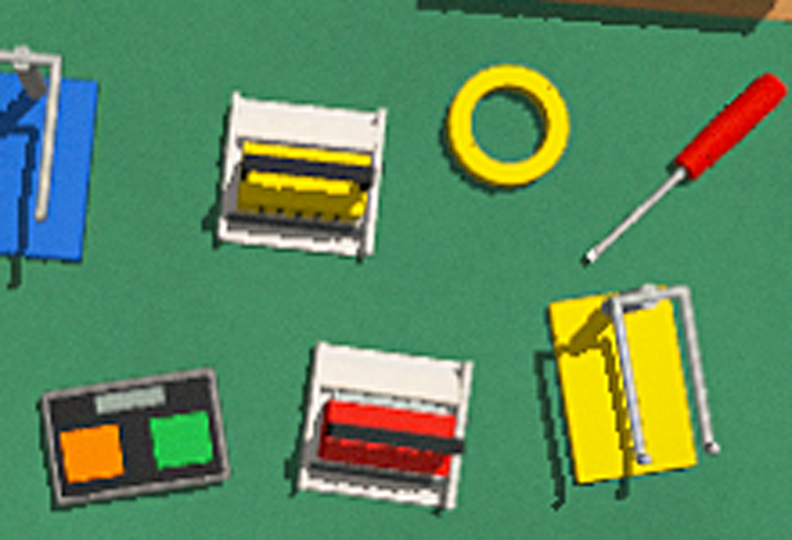

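View pics/c3.png

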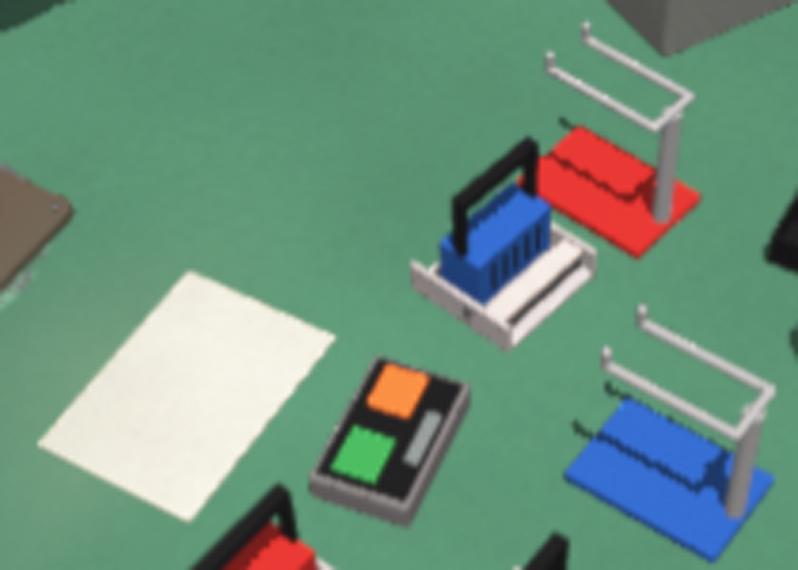

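View pics/c4.png

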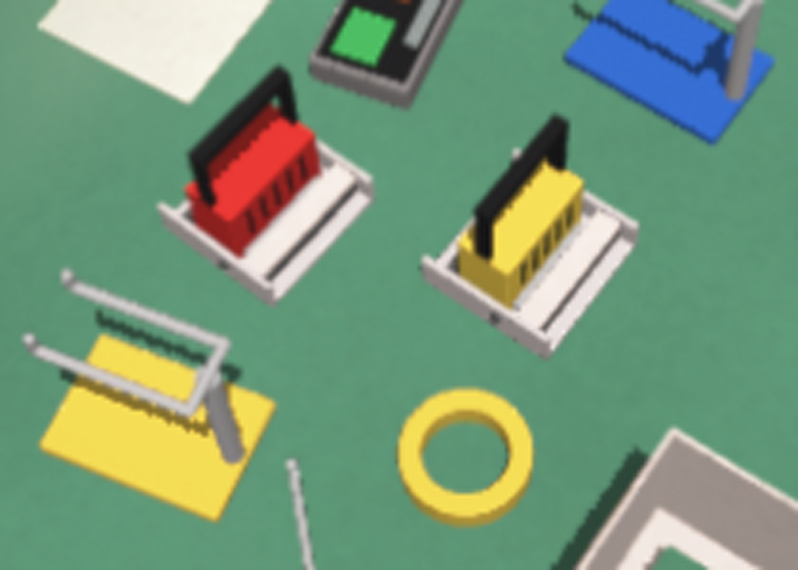

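```bash
cat > meas.py <<'E'
from h import *
# approx pixel windows in top view (x0,y0,x1,y1)
def clouds(o):
    return {n:cloud(n,o[n][1]) for n in o}
def bar(o,cx,cy,r=0.08):
    for n in o:
        P=cloud(n,o[n][1]); im=o[n][0].astype(int)
        m=(P[...,2]>.095)&(P[...,2]<.16)&(np.hypot(P[...,0]-cx,P[...,1]-cy)<r)&(im.max(-1)<70)
        m&=P[...,2]>np.nanpercentile(P[...,2][m],60)-.012
        Q=P[m]; c,(w,h),a=cv2.minAreaRect((Q[:,:2]*1000).astype(np.float32))
        b=cv2.boxPoints((c,(w,h),a)); e=b[1]-b[0] if np.linalg.norm(b[1]-b[0])>np.linalg.norm(b[2]-b[1]) else b[2]-b[1]
        yaw=np.degrees(np.arctan2(e[1],e[0]))%180
        # top face pixels, ray cast at their height
        print(' bar',n,len(Q),'ctr',np.round(c,1),'size',np.round((w,h),1),'bar dir deg',round(yaw,1),'ztop p90',np.round(np.nanpercentile(Q[:,2],[50,90])*1000,1))
def keyc(o,name,lo,hi):
    px={}
    for n in o:
        hsv=cv2.cvtColor(o[n][0],cv2.COLOR_RGB2HSV); m=cv2.inRange(hsv,lo,hi)
        k,l,s,c=cv2.connectedComponentsWithStats(m)
        if name in('orange','green'):
            P=plane("scene" if n=="scene" else "top",c,.036)
            ok=[i for i in range(1,k) if s[i,4]>80 and np.hypot(P[i,0]-.53,P[i,1])<.12]
        i=max(ok,key=lambda i:s[i,4]); px[n]=c[i]; print(' ',name,n,np.round(c[i],1),s[i,4],np.round(P[i]*1000,1))
    p,e=tri(px['scene'],px['top']); print('  tri',np.round(p*1000,1),'gap mm',round(e*1000,1))
E
python3 - <<'E'
from meas import *
o=load("0")
keyc(o,'orange',(5,150,120),(20,255,255)); keyc(o,'green',(50,150,120),(75,255,255))
for nm,px in dict(blue=(192,265),red=(337,257),yellow=(315,190)).items():
    g=plane("top",[px],.12)[0]; print(nm,np.round(g,3)); bar(o,g[0],g[1])
for n in o:
    P=cloud(n,o[n][1]); px=[(215,320),(300,320),(220,280)] if n=="top" else [(300,200),(150,250),(250,170)]
    print(n,[np.round(P[y,x]*1000,1).tolist() for x,y in px])
E
```

```text
orange scene [259.1 192.5] 155 [465.   41.4  36. ]
  orange top [255.2 265.6] 233 [459.2  40.6  36. ]
  tri [461.2  42.3  32.1] gap mm 5.1
  green scene [250.  209.4] 124 [474.  -24.3  36. ]
  green top [280.1 261.7] 224 [469.  -24.8  36. ]
  tri [470.7 -23.4  32.2] gap mm 4.3
blue [0.463 0.193 0.12 ]
 bar scene 132 ctr [458.6 206.2] size [98.8 16.7] bar dir deg 80.3 ztop p90 [127.  130.7]
 bar top 163 ctr [452.8 208. ] size [90.8 11.4] bar dir deg 77.2 ztop p90 [127.5 131.2]
red [ 0.48  -0.166  0.12 ]
 bar scene 187 ctr [ 475.2 -173.5] size [90.9 11.8] bar dir deg 81.3 ztop p90 [128.4 131.3]
 bar top 128 ctr [ 469.2 -173.1] size [90.5  8.7] bar dir deg 81.3 ztop p90 [127.6 131.2]
yellow [ 0.648 -0.114  0.12 ]
 bar scene 172 ctr [ 662.6 -114.6] size [90.6 12. ] bar dir deg 82.1 ztop p90 [128.5 131.4]
 bar top 151 ctr [ 655.3 -113.3] size [89.3 12. ] bar dir deg 83.2 ztop p90 [126.6 130.2]
scene [[573.5, 98.5, 2.9], [281.8, -264.8, -3.0], [376.9, 126.2, 1.6]]
top [[312.7, 151.6, -3.2], [313.1, -76.6, 7.7], [420.0, 138.1, -5.4]]
```

```bash
cat > tool.py <<'E'
from h import *
def st():
    s=ctrl.get_state(); R=Rn.from_quat(s['tcp_rot']).as_matrix(); return s,R
def show():
    s,R=st(); print('t',round(float(s['time']),2),'tcp',np.round(np.array(s['eef_pos'])*1000,1),'F',np.round(s['contact_force'],1),'open',round(float(s['opening']),3),'q',np.round(s['qpos'],2)); print(np.round(R,3).tolist())
def goal(tcp_mm,jaw_deg,tilt_deg=0):
    """tool x at heading jaw_deg (horizontal), tool y down, then tilted about horizontal axis z_tool by tilt (top goes toward +jaw dir)"""
    s,R=st(); a=np.radians(jaw_deg); x=np.array([np.cos(a),np.sin(a),0]); y=np.array([0,0,-1.]); z=np.cross(x,y)
    G=np.c_[x,y,z]
    # tilt so approach(up) leans to +x: rotate about axis u = zup x x
    u=np.cross([0,0,1.],x); G=Rn.from_rotvec(np.radians(tilt_deg)*u).as_matrix()@G
    d=R.T@(np.array(tcp_mm)-np.array(s['eef_pos'])*1000); r=np.degrees(Rn.from_matrix(R.T@G).as_rotvec())
    print('turn',np.round(r,2).tolist(),'shift',np.round(d,1).tolist(),'rows>=',round(max(np.linalg.norm(r)/7.16,np.linalg.norm(d)/41.7),1))
E
python3 -c "
from tool import *
show(); goal([462,41,90],0); goal([462,41,90],-10);goal([462,41,90],170);"
```

```text
t 0.1 tcp [256.1 623.9 230. ] F [-0.7  0.2 -0.1] open 1.0 q [ 1.03  0.29  1.58 -0.    1.28 -0.15]
[[0.38, -0.001, -0.925], [0.925, -0.002, 0.38], [-0.002, -1.0, 0.0]]
turn [0.06, 67.67, -0.12] shift [-460.6, 140.9, -411.9] rows>= 15.2
turn [0.07, 77.67, -0.12] shift [-460.6, 140.9, -411.9] rows>= 15.2
turn [-0.13, -102.33, -0.07] shift [-460.6, 140.9, -411.9] rows>= 15.2
```

>>> step_arm:
  rows:
    - [[0, 20, 0], [-120, 10, -105], 1]
    - [[0, 40, 0], [-240, 20, -210], 1]
    - [[0, 60, 0], [-350, 30, -310], 1]
    - [[0, 77.7, 0], [-460, 50, -412], 1]
    - [[0, 77.7, 0], [-460, 50, -412], 1]
    - [[0, 77.7, 0], [-460, 50, -412], 1]
    - [[0, 77.7, 0], [-460, 50, -412], 1]
    - [[0, 77.7, 0], [-460, 50, -412], 1]
    - [[0, 77.7, 0], [-460, 50, -412], 1]
    - [[0, 77.7, 0], [-460, 50, -412], 1]

```text
time: 0.93
eef_pos: [0.3946, 0.2308, 0.1981]
tcp_rot: [0.707, -0.026, 0.026, -0.707]
contact_force: [0.1, 0.0, 0.5]
opening: 0.0
```

```bash
python3 -c "
from tool import *
show(); goal([462,41,90],-10)"
```

```text
t 0.93 tcp [394.6 230.8 198.1] F [0.1 0.  0.5] open 0.0 q [ 0.31 -0.18  2.13 -0.    1.2   0.38]
[[0.997, -0.0, 0.075], [-0.075, -0.0, 0.997], [-0.0, -1.0, -0.0]]
turn [0.01, 5.72, -0.01] shift [81.4, 108.1, -184.3] rows>= 5.5
```

>>> step_arm:
  rows:
    - [[0, 5.7, 0], [81, 0, -184], 1]
    - [[0, 5.7, 0], [81, 0, -184], 1]
    - [[0, 5.7, 0], [81, 0, -184], 1]
    - [[0, 5.7, 0], [81, 0, -184], 1]
    - [[0, 5.7, 0], [81, 0, -184], 1]
    - [[0, 5.7, 0], [81, 40, -184], 1]
    - [[0, 5.7, 0], [81, 80, -184], 1]
    - [[0, 5.7, 0], [81, 118, -184], 1]
    - [[0, 5.7, 0], [81, 118, -184], 1]
    - [[0, 5.7, 0], [81, 118, -184], 1]

```text
time: 1.77
eef_pos: [0.4607, 0.0438, 0.0786]
tcp_rot: [-0.704, 0.062, -0.057, 0.705]
contact_force: [0.1, -1.0, 1.5]
opening: 0.001
```

```bash
python3 -c "
from tool import *
show(); grab('1')
s,R=st()
p=np.array(s['eef_pos'])
print(proj('scene',[p]),proj('top',[p]))
x,y=proj('scene',[p])[0].astype(int); crop('scene','1',x-60,y-60,120,100,6,'d1')
x,y=proj('top',[p])[0].astype(int); crop('top','1',x-60,y-60,120,100,6,'d2')
"
```

```text
t 1.77 tcp [460.7  43.8  78.6] F [ 0.1 -1.   1.5] open 0.001 q [-0.13  0.01  2.2  -0.    0.94  0.04]
[[0.986, -0.007, 0.168], [-0.168, 0.001, 0.986], [-0.007, -1.0, -0.0]]
[[258.57471582 182.12729662]] [[253.09770348 263.8102578 ]]
```

View pics/d1.png

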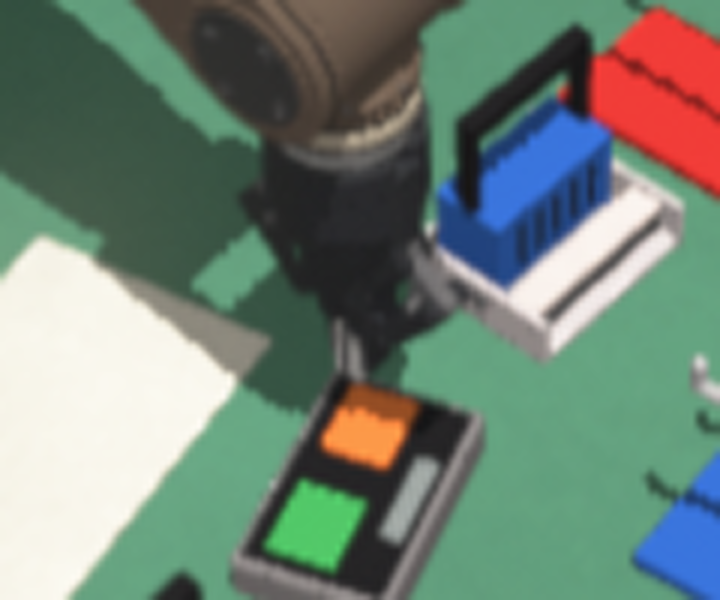

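View pics/d2.png

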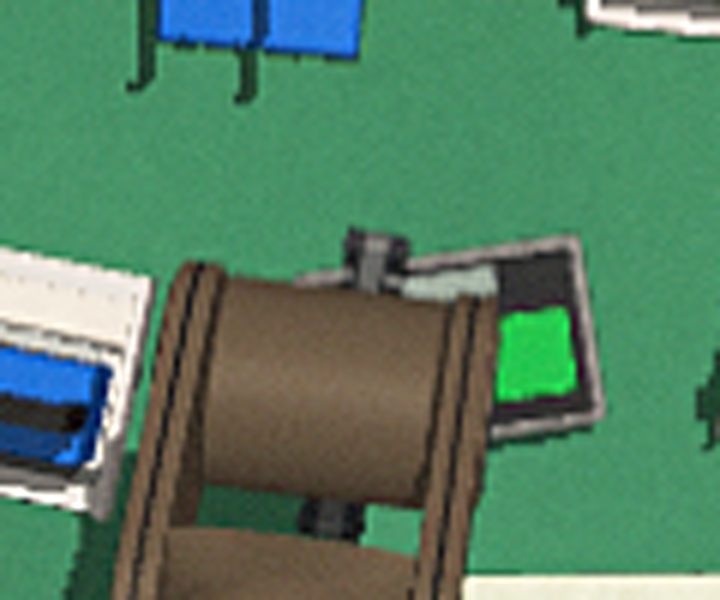

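>>> step_arm:
  rows:
    - [[0, 0, 0], [0, 20, 0], 1]
    - [[0, 0, 0], [0, 32, 0], 1]
    - [[0, 0, 0], [0, 37, 0], 1]
    - [[0, 0, 0], [0, 37, 0], 1]
    - [[0, 0, 0], [0, 37, 0], 1]

```text
time: 2.28
eef_pos: [0.4644, 0.0436, 0.0456]
tcp_rot: [0.705, -0.058, 0.061, -0.705]
contact_force: [-0.2, 0.1, 0.8]
opening: 0.001
```

>>> step_arm:
  rows:
    - [[0, 0, 0], [0, 3, 0], 1]
    - [[0, 0, 0], [0, 4, 0], 1]
    - [[0, 0, 0], [0, 5, 0], 1]
    - [[0, 0, 0], [0, 5, 0], 1]

```text
time: 2.62
eef_pos: [0.463, 0.0436, 0.0388]
tcp_rot: [-0.705, 0.059, -0.06, 0.705]
contact_force: [0.3, -0.5, -0.1]
opening: 0.002
```

>>> step_arm:
  rows:
    - [[0, 0, 0], [0, 1, 0], 1]
    - [[0, 0, 0], [0, 2, 0], 1]
    - [[0, 0, 0], [0, 2, 0], 1]

```text
time: 2.87
eef_pos: [0.4627, 0.0436, 0.0363]
tcp_rot: [-0.705, 0.06, -0.059, 0.705]
contact_force: [0.3, 0.5, -0.6]
opening: 0.001
```

>>> step_arm:
  rows:
    - [[0, 0, 0], [0, 0.5, 0], 1]
    - [[0, 0, 0], [0, 1, 0], 1]
    - [[0, 0, 0], [0, 1, 0], 1]

```text
time: 3.12
eef_pos: [0.4629, 0.0436, 0.0356]
tcp_rot: [0.705, -0.06, 0.059, -0.705]
contact_force: [-0.6, -0.7, 1.3]
opening: -0.0
```

>>> step_arm:
  rows:
    - [[0, 0, 0], [0, 0.5, 0], 1]
    - [[0, 0, 0], [0, 0.5, 0], 1]
    - [[0, 0, 0], [0, 0.5, 0], 1]

```text
time: 3.37
eef_pos: [0.4629, 0.0436, 0.0353]
tcp_rot: [0.705, -0.06, 0.059, -0.705]
contact_force: [-0.6, -0.5, 3.4]
opening: 0.002
```

>>> step_arm:
  rows:
    - [[0, 0, 0], [0, 0.5, 0], 1]
    - [[0, 0, 0], [0, 0.5, 0], 1]

```text
time: 3.53
eef_pos: [0.4629, 0.0436, 0.0348]
tcp_rot: [0.705, -0.06, 0.059, -0.705]
contact_force: [-1.8, -0.9, 4.7]
opening: -0.003
```

>>> step_arm:
  rows:
    - [[0, 0, 0], [0, 0.4, 0], 1]
    - [[0, 0, 0], [0, 0.4, 0], 1]
    - [[0, 0, 0], [0, 0.4, 0], 1]
    - [[0, 0, 0], [0, 0.4, 0], 1]

```text
time: 3.87
eef_pos: [0.4629, 0.0436, 0.0345]
tcp_rot: [0.705, -0.06, 0.059, -0.705]
contact_force: [-2.6, -0.4, 5.3]
opening: -0.004
```

>>> step_arm:
  rows:
    - [[0, 0, 0], [0, 0.3, 0], 1]
    - [[0, 0, 0], [0, 0.3, 0], 1]
    - [[0, 0, 0], [0, 0.3, 0], 1]

```text
time: 4.12
eef_pos: [0.463, 0.0436, 0.0345]
tcp_rot: [0.705, -0.06, 0.059, -0.705]
contact_force: [-3.4, 0.3, 7.6]
opening: -0.004
```

>>> step_arm:
  rows:
    - [[0, 0, 0], [0, -20, 0], 1]
    - [[0, 0, 0], [0, -60, 0], 1]
    - [[0, 0, 0], [0, -100, 0], 1]
    - [[0, 0, 0], [0, -140, 0], 0.4]
    - [[0, 0, 0], [0, -165, 0], 0.4]
    - [[0, 0, 0], [0, -165, 0], 0.4]
    - [[0, 0, 0], [0, -165, 0], 0.4]

```text
time: 4.7
eef_pos: [0.4641, 0.0435, 0.2006]
tcp_rot: [0.705, -0.058, 0.061, -0.705]
contact_force: [-0.3, 0.1, -1.1]
opening: 0.567
```

```bash
python3 -c "
from tool import *
show(); grab('2')
s,R=st()
p=np.array(s['eef_pos'])
print(proj('scene',[p]),proj('top',[p]))
x,y=proj('scene',[p])[0].astype(int); crop('scene','2',x-40,y-50,80,70,9,'d3')
i=cv2.imread('pics/d3.png'); q=(proj('scene',[p])[0]-[x-40,y-50]+.5)*9; cv2.circle(i,tuple(int(v) for v in q),4,(0,0,255),-1); cv2.imwrite('pics/d3.png',i)
"
```

```text
t 4.7 tcp [464.1  43.5 200.6] F [-0.3  0.1 -1.1] open 0.567 q [-0.12 -0.16  2.11  0.    1.19  0.04]
[[0.986, 0.005, 0.168], [-0.168, -0.001, 0.986], [0.005, -1.0, 0.0]]
[[255.71934564 155.26496657]] [[250.35142713 265.55747746]]
```

View pics/d3.png

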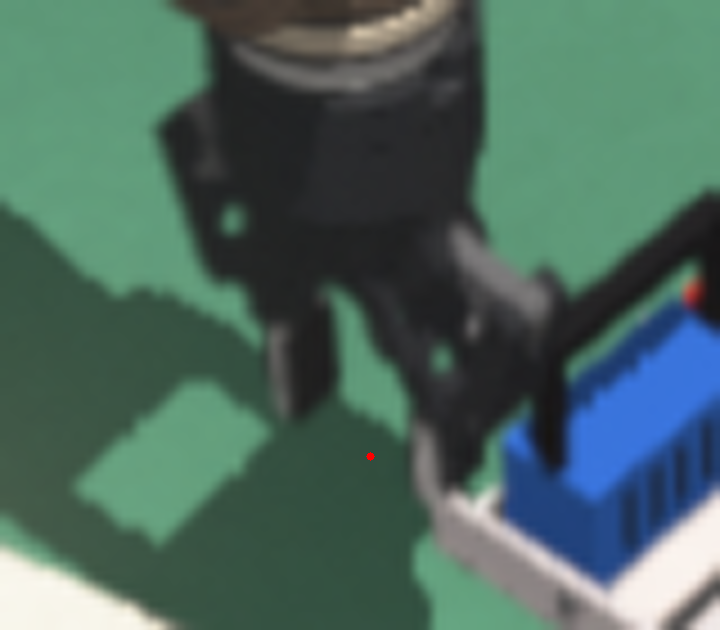

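The scene view shows the fingertips within about 1 px of the projected TCP, so the calibration is good enough. Next is the blue grasp.

```bash
python3 -c "
from tool import *
goal([455.5,207,200],-11.5); goal([455.5,207,102],-11.5)"
```

```text
turn [0.01, 1.85, -0.13] shift [-33.8, -2.7, 159.9] rows>= 3.9
turn [0.01, 1.85, -0.13] shift [-33.6, 95.3, 159.9] rows>= 4.5
```

>>> step_arm:
  rows:
    - [[0, 1.9, 0], [-34, 0, 160], 0.45]
    - [[0, 1.9, 0], [-34, 0, 160], 0.45]
    - [[0, 1.9, 0], [-34, 0, 160], 0.45]
    - [[0, 1.9, 0], [-34, 0, 160], 0.45]
    - [[0, 1.9, 0], [-34, 0, 160], 0.45]
    - [[0, 1.9, 0], [-34, 30, 160], 0.45]
    - [[0, 1.9, 0], [-34, 55, 160], 0.45]
    - [[0, 1.9, 0], [-34, 55, 160], 0.45]
    - [[0, 1.9, 0], [-34, 55, 160], 0.45]
    - [[0, 1.9, 0], [-34, 55, 160], 0.45]

```text
time: 5.63
eef_pos: [0.4563, 0.2066, 0.1438]
tcp_rot: [0.704, -0.072, 0.071, -0.703]
contact_force: [-0.2, 0.4, 1.1]
opening: 0.547
```

```bash
python3 -c "
from tool import *
show(); goal([455.5,207,102],-11.5); grab('3')
s,R=st()
p=np.array(s['eef_pos'])
x,y=proj('scene',[p])[0].astype(int); crop('scene','3',x-50,y-50,100,90,8,'d4')
x,y=proj('top',[p])[0].astype(int); crop('top','3',x-50,y-50,100,90,8,'d5')
"
```

```text
t 5.63 tcp [456.3 206.6 143.8] F [-0.2  0.4  1.1] open 0.547 q [ 0.22 -0.01  2.07 -0.    1.08  0.42]
[[0.98, -0.001, 0.201], [-0.201, -0.0, 0.98], [-0.001, -1.0, -0.0]]
turn [0.02, -0.09, -0.04] shift [-0.9, 41.8, 0.2] rows>= 1.0
```

View pics/d4.png

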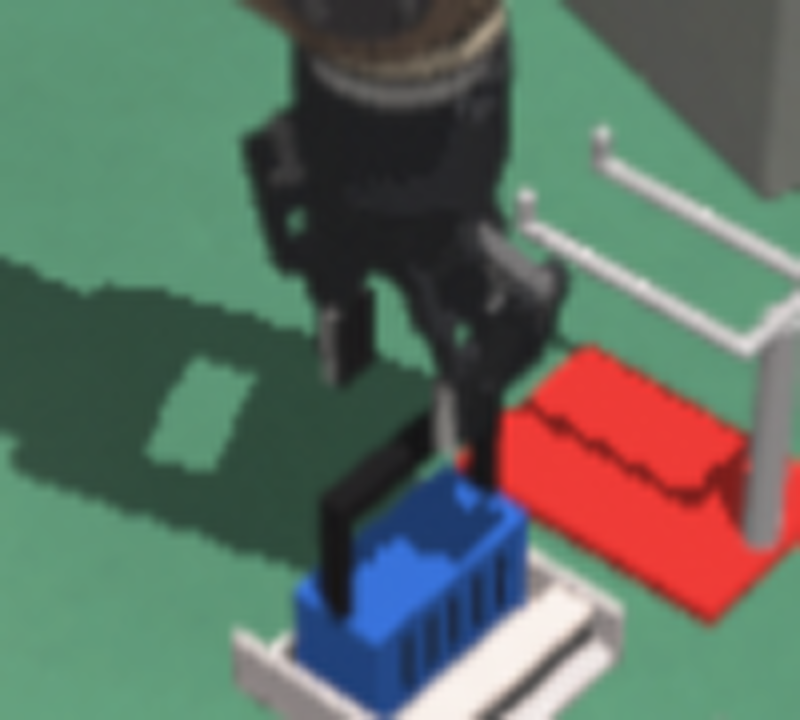

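View pics/d5.png

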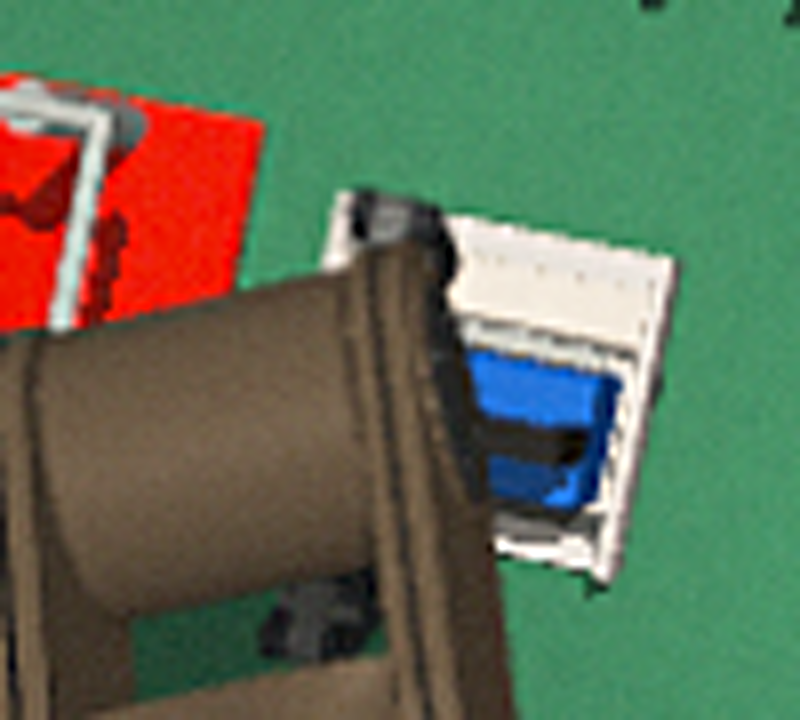

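The fingers at (340,370) and (450,440) in the crop straddle the black bar. I'll descend and close gently.

>>> step_arm:
  rows:
    - [[0, 0, 0], [-1, 25, 0], 0.45]
    - [[0, 0, 0], [-1, 42, 0], 0.45]
    - [[0, 0, 0], [-1, 42, 0], 0.45]
    - [[0, 0, 0], [-1, 42, 0], 0.6]
    - [[0, 0, 0], [-1, 42, 0], 0.7]
    - [[0, 0, 0], [-1, 42, 0], 0.75]
  newtons: 20

```text
time: 6.23
eef_pos: [0.4566, 0.2074, 0.1039]
tcp_rot: [-0.703, 0.07, -0.072, 0.704]
contact_force: [-0.2, 0.1, -0.0]
opening: 0.249
```

>>> step_arm:
  rows:
    - [[0, 0, 0], [0, 0, 0], 0.8]
    - [[0, 0, 0], [0, 0, 0], 0.84]
    - [[0, 0, 0], [0, 0, 0], 0.87]
    - [[0, 0, 0], [0, 0, 0], 0.9]
    - [[0, 0, 0], [0, 0, 0], 1]
    - [[0, 0, 0], [0, 0, 0], 1]
  newtons: 20

```text
time: 6.73
eef_pos: [0.4563, 0.2073, 0.103]
tcp_rot: [-0.703, 0.07, -0.072, 0.704]
contact_force: [1.6, -1.2, 5.3]
opening: 0.137
```

```bash
python3 -c "
from tool import *
show()"
```

```text
t 6.73 tcp [456.3 207.3 103. ] F [ 1.6 -1.2  5.3] open 0.137 q [ 0.22  0.05  2.1  -0.    0.99  0.43]
[[0.98, 0.003, 0.2], [-0.2, 0.0, 0.98], [0.002, -1.0, 0.001]]
```

>>> step_arm:
  rows:
    - [[0, 0, 0], [0, 0, 0], 1]
    - [[0, 0, 0], [0, 0, 0], 1]
    - [[0, 0, 2.7], [4.7, -2.2, 0], 1]
    - [[0, 0, 5.5], [9.5, -4, 0], 1]
    - [[0, 0, 8.3], [14.5, -5.6, 0], 1]
    - [[0, 0, 11], [19.3, -7, 0], 1]
    - [[0, 0, 11], [19.3, -7, 0], 1]
    - [[0, 0, 11], [19.3, -7, 0], 1]
  newtons: 60

```text
time: 7.4
eef_pos: [0.4743, 0.2033, 0.1088]
tcp_rot: [-0.693, 0.138, -0.004, 0.707]
contact_force: [-0.2, -1.2, 4.1]
opening: 0.128
```

```bash
python3 -c "
from tool import *
show()
s,R=st(); print(np.round(s['wrist_torque'],2))"
```

```text
t 7.4 tcp [474.3 203.3 108.8] F [-0.2 -1.2  4.1] open 0.128 q [0.17 0.17 1.97 0.08 1.19 0.34]
[[0.962, -0.187, 0.201], [-0.197, 0.038, 0.98], [-0.191, -0.982, -0.0]]
[ 0.01 -0.19  0.03]
```

>>> step_arm:
  rows:
    - [[0, 0, 2.7], [4.7, -2.2, 0], 1]
    - [[0, 0, 5.5], [9.4, -4.1, 0], 1]
    - [[0, 0, 8.3], [14.2, -5.8, 0], 1]
    - [[0, 0, 11], [19, -7.5, 0], 1]
    - [[0, 0, 11], [19, -7.5, 0], 1]
    - [[0, 0, 11], [19, -7.5, 0], 1]

```text
time: 7.9
eef_pos: [0.493, 0.1994, 0.1116]
tcp_rot: [-0.677, 0.204, 0.064, 0.704]
contact_force: [1.2, 0.5, -0.5]
opening: 0.125
```

```bash
python3 -c "
from tool import *
show(); grab('4')
s,R=st()
p=np.array(s['eef_pos']); print(R.T@[-np.cos(np.radians(-11.5)),-np.sin(np.radians(-11.5)),0],R.T@[0,0,1])
x,y=proj('scene',[p])[0].astype(int); crop('scene','4',x-50,y-50,100,90,8,'d6')
"
```

```text
t 7.9 tcp [493.  199.4 111.6] F [ 1.2  0.5 -0.5] open 0.125 q [0.13 0.3  1.83 0.13 1.38 0.29]
[[0.908, -0.367, 0.2], [-0.186, 0.075, 0.98], [-0.375, -0.927, -0.001]]
[-9.27374853e-01  3.74133349e-01 -3.46431592e-04] [-3.74133036e-01 -9.27374755e-01 -7.31578084e-04]
```

View pics/d6.png

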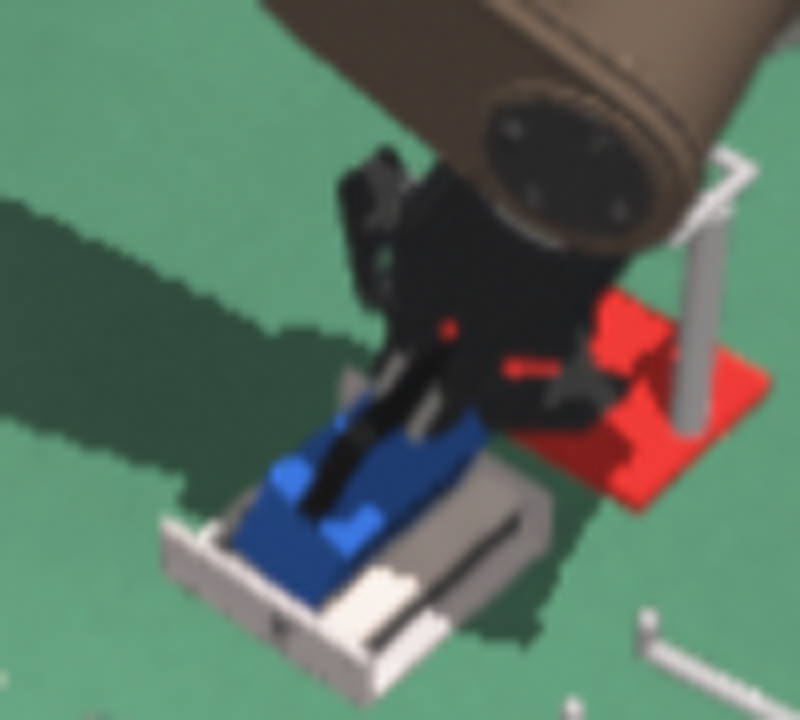

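The module leans about 22° toward the lip with the toe still under it. Now shift it back and lift.

>>> step_arm:
  rows:
    - [[0, 0, 0], [-6, 2, 0], 1]
    - [[0, 0, 0], [-12, 4, 0], 1]
    - [[0, 0, 0], [-19, 6.5, 0], 1]
    - [[0, 0, 0], [-19, 6.5, 0], 1]
    - [[0, 0, 0], [-19, 6.5, 0], 1]

```text
time: 8.42
eef_pos: [0.4731, 0.2035, 0.1135]
tcp_rot: [-0.677, 0.204, 0.065, 0.704]
contact_force: [0.1, 0.6, -3.7]
opening: 0.126
```

>>> step_arm:
  rows:
    - [[0, 0, 0], [-4, -9, 0], 1]
    - [[0, 0, 0], [-8, -19, 0], 1]
    - [[0, 0, 0], [-16, -37, 0], 1]
    - [[0, 0, 0], [-16, -37, 0], 1]

```text
time: 8.75
eef_pos: [0.4761, 0.204, 0.1589]
tcp_rot: [-0.677, 0.201, 0.062, 0.706]
contact_force: [1.7, 0.8, -2.8]
opening: 0.13
```

>>> step_arm:
  rows:
    - [[0, 0, -5], [-12, -30, 0], 1]
    - [[0, 0, -11], [-28, -70, 0], 1]
    - [[0, 0, -16.5], [-40, -100, 0], 1]
    - [[0, 0, -22], [-45, -120, 0], 1]
    - [[0, 0, -22], [-45, -120, 0], 1]
    - [[0, 0, -22], [-45, -120, 0], 1]

```text
time: 9.25
eef_pos: [0.476, 0.2033, 0.2836]
tcp_rot: [-0.703, 0.071, -0.071, 0.704]
contact_force: [-0.7, 0.0, -4.0]
opening: 0.128
```

```bash
python3 -c "
from tool import *
show(); grab('5')
crop('scene','5',200,60,180,150,4.4,'d7')
crop('top','5',120,120,200,150,4,'d8')
"
```

```text
t 9.25 tcp [476.  203.3 283.6] F [-0.7  0.  -4. ] open 0.128 q [ 0.21 -0.1   1.9   0.    1.34  0.41]
[[0.98, 0.001, 0.2], [-0.2, 0.001, 0.98], [0.001, -1.0, 0.001]]
```

View pics/d7.png

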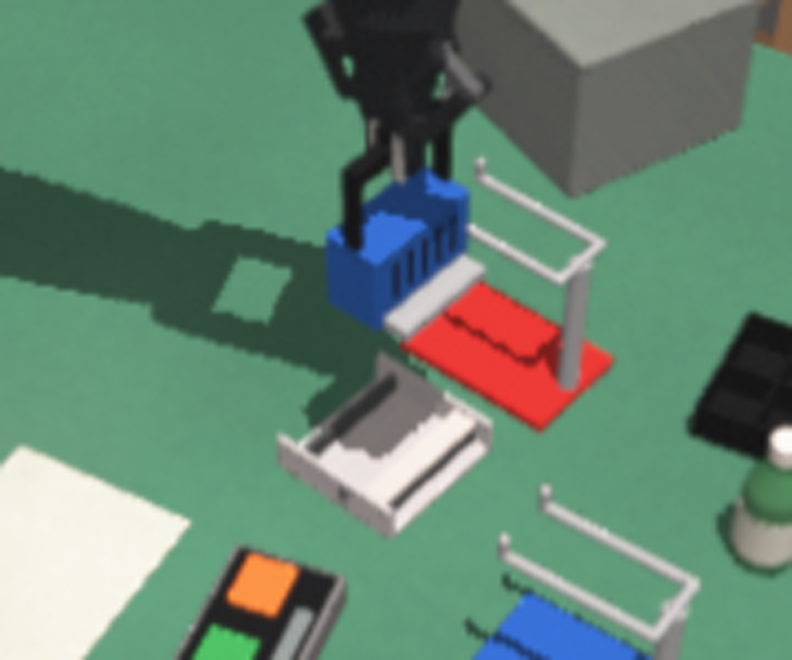

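View pics/d8.png

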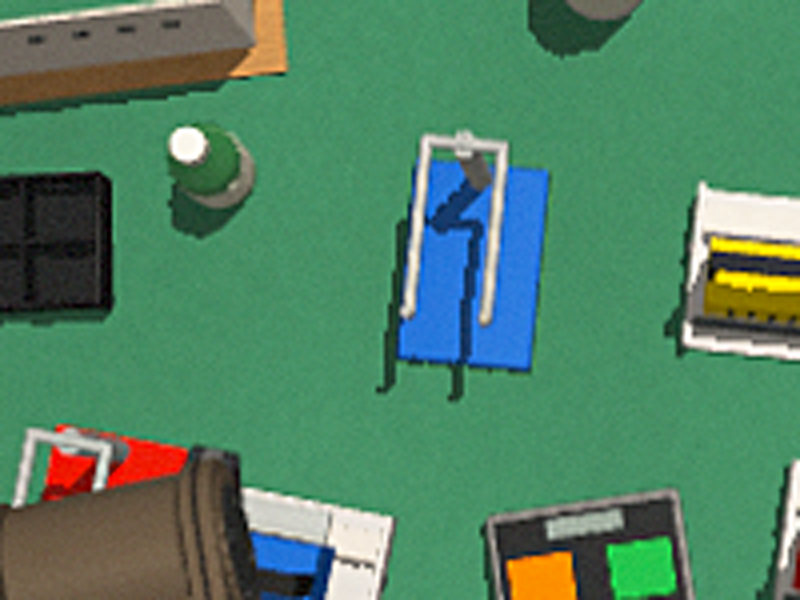

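```bash
cat > hang.py <<'E'
from tool import *
def hang(T,S,C=None,D=None):
    """T: top px [tipL,tipR,barL,barR]; S: scene px same. L = +y side"""
    T=np.array(T,float);S=np.array(S,float)
    t=[tri(s,q) for s,q in zip(S,T)]
    for (p,e) in t: print('  tri',np.round(p*1000,1),'gap',round(e*1000,1))
    for n,px in(("top",T),("scene",S)):
        a=plane(n,px[:2],.152);b=plane(n,px[2:],.138)
        m=a.mean(0)[:2];mb=b.mean(0)[:2];d=mb-m;yaw=np.degrees(np.arctan2(d[1],d[0]))
        u=d/np.linalg.norm(d); print(n,'tipmid',np.round(m*1000,1),'yaw',round(yaw,2),'len',round(np.linalg.norm(d)*1000,1),'origin',np.round((m+.034*u)*1000,1), 'origin from bar',np.round((mb-.075*u)*1000,1))
E
cat > foot.py <<'E'
from tool import *
def foot(o,lo,hi,c0,name=''):
    for n in o:
        hsv=cv2.cvtColor(o[n][0],cv2.COLOR_RGB2HSV); m=cv2.inRange(hsv,lo,hi)
        m=cv2.morphologyEx(m,cv2.MORPH_CLOSE,np.ones((9,9)))
        g=proj(n,[[c0[0]/1000,c0[1]/1000,.012]])[0].astype(int)
        k,l,s,c=cv2.connectedComponentsWithStats(m)
        ok=[i for i in range(1,k) if s[i,4]>300 and np.hypot(*(c[i]-g))<40]
        i=max(ok,key=lambda i:s[i,4]); cn=max(cv2.findContours((l==i).astype(np.uint8),0,2)[0],key=len)
        P=plane(n,cn.reshape(-1,2),.012)[:,:2]*1000
        c,wh,a=cv2.minAreaRect(P.astype(np.float32)); b=cv2.boxPoints((c,wh,a)); e1=b[1]-b[0];e2=b[2]-b[1]
        e=e1 if np.linalg.norm(e1)>np.linalg.norm(e2) else e2; e=e/np.linalg.norm(e); e=e if e[0]>0 else -e
        print(name,n,'foot ctr',np.round(c,1),'size',np.round(wh,1),'yaw',round(np.degrees(np.arctan2(e[1],e[0])),1),'origin',np.round(np.array(c)-16.5*e,1))
HUE=dict(blue=((105,150,80),(120,255,255)),red=((0,170,120),(4,255,255)),yellow=((22,150,120),(32,255,255)))
E
python3 - <<'E'
from hang import *; from foot import *
hang([(222,198.75),(241.25,200),(226.25,155),(245.75,156.5)],[(323.9,172),(314.3,183.9),(358,192.5),(348.9,203.9)])
g=plane("top",[(238,190)],.012)[0]*1000
foot(load('5'),*HUE['blue'],g,'blue')
E
```

```text
tri [628.7 118.7 145.1] gap 9.9
  tri [624.7  71.1 142. ] gap 7.7
  tri [739.  109.4 133. ] gap 8.1
  tri [734.1  60.4 135.8] gap 7.8
top tipmid [622.1  91.7] yaw -4.8 len 110.7 origin [656.   88.9] origin from bar [657.6  88.8]
scene tipmid [632.9  91.4] yaw -3.49 len 107.8 origin [666.8  89.3] origin from bar [665.6  89.4]
blue scene foot ctr [681.2  88.2] size [ 94.9 136.3] yaw -5.8 origin [664.8  89.9]
blue top foot ctr [674.3  89. ] size [ 91.2 137.3] yaw -5.6 origin [657.9  90.6]
```

```bash
python3 -c "
from tool import *
goal([571,98,283],-5.3);goal([571,98,153],-5.3)"
```

```text
turn [0.09, -6.28, -0.37] shift [114.7, -4.2, -83.1] rows>= 3.4
turn [0.09, -6.28, -0.37] shift [115.6, 125.8, -82.9] rows>= 4.6
```

>>> step_arm:
  rows:
    - [[0, -2, 0], [30, 0, -21], 1]
    - [[0, -4, 0], [60, 0, -42], 1]
    - [[0, -6.2, 0], [90, 0, -63], 1]
    - [[0, -6.2, 0], [115, 0, -83], 1]
    - [[0, -6.2, 0], [115, 30, -83], 1]
    - [[0, -6.2, 0], [115, 65, -83], 1]
    - [[0, -6.2, 0], [115, 100, -83], 1]
    - [[0, -6.2, 0], [115, 126, -83], 1]
    - [[0, -6.2, 0], [115, 126, -83], 1]
    - [[0, -6.2, 0], [115, 126, -83], 1]

```text
time: 10.18
eef_pos: [0.5698, 0.0981, 0.1512]
tcp_rot: [0.706, -0.037, 0.029, -0.706]
contact_force: [1.3, -0.4, -2.8]
opening: 0.127
```

```bash
python3 -c "
from tool import *
show(); grab('6')
crop('scene','6',250,110,140,120,5.5,'e1')
crop('top','6',190,120,110,110,5.4,'e2')
goal([571,98,153],-5.3)
"
```

```text
t 10.18 tcp [569.8  98.1 151.2] F [ 1.3 -0.4 -2.8] open 0.127 q [-0.01  0.16  1.88  0.    1.11  0.09]
[[0.995, -0.011, 0.094], [-0.094, 0.0, 0.996], [-0.011, -1.0, -0.001]]
turn [-0.02, -0.08, 0.03] shift [-2.4, 3.8, -0.5] rows>= 0.1
```

View pics/e1.png

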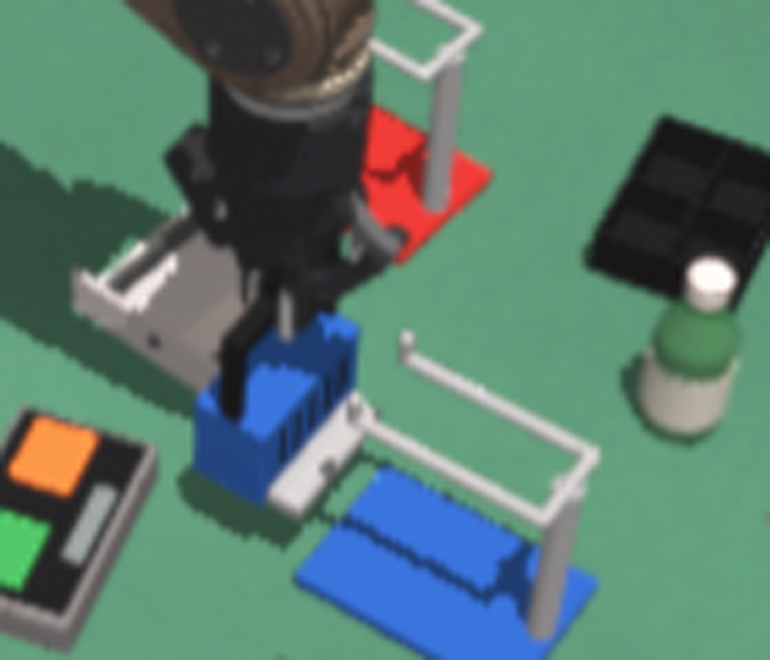

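View pics/e2.png

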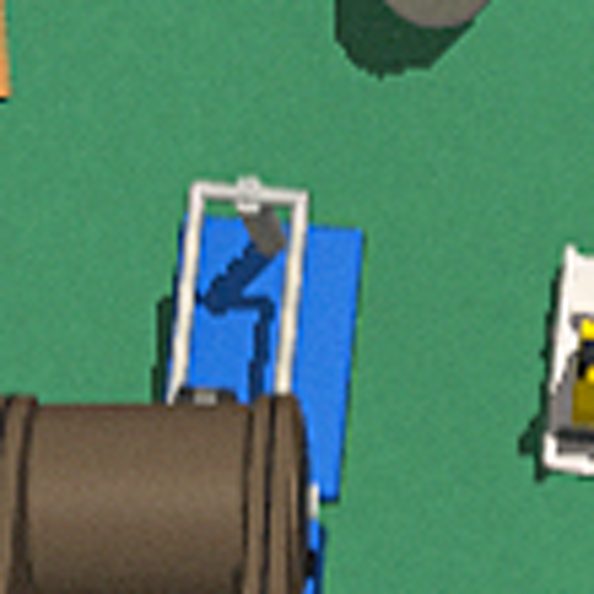

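The window lines up with the prongs: in the scene crop the tips are at (405,340) and (355,405), with the bar centre at about (285,300). Advancing along the prongs.

>>> step_arm:
  rows:
    - [[0, 0, 0], [10, -2, 0], 1]
    - [[0, 0, 0], [22, -2, 0], 1]
    - [[0, 0, 0], [34, -2, 0], 1]
    - [[0, 0, 0], [46, -2, 0], 1]
    - [[0, 0, 0], [58, -2, 0], 1]
    - [[0, 0, 0], [70, -2, 0], 1]
    - [[0, 0, 0], [82, -2, 0], 1]
    - [[0, 0, 0], [91, -2, 0], 1]
    - [[0, 0, 0], [91, -2, 0], 1]
    - [[0, 0, 0], [91, -2, 0], 1]

```text
time: 11.12
eef_pos: [0.664, 0.09, 0.1594]
tcp_rot: [-0.706, 0.032, -0.034, 0.706]
contact_force: [-0.4, -0.5, -3.1]
opening: 0.124
```

```bash
python3 -c "
from tool import *
show(); grab('7')
crop('scene','7',250,110,140,120,5.5,'e3')
crop('top','7',190,120,110,110,5.4,'e4')
"
```

```text
t 11.12 tcp [664.   90.  159.4] F [-0.4 -0.5 -3.1] open 0.124 q [-0.02  0.34  1.65  0.    1.15  0.08]
[[0.996, 0.002, 0.093], [-0.093, 0.0, 0.996], [0.002, -1.0, 0.0]]
```

View pics/e3.png

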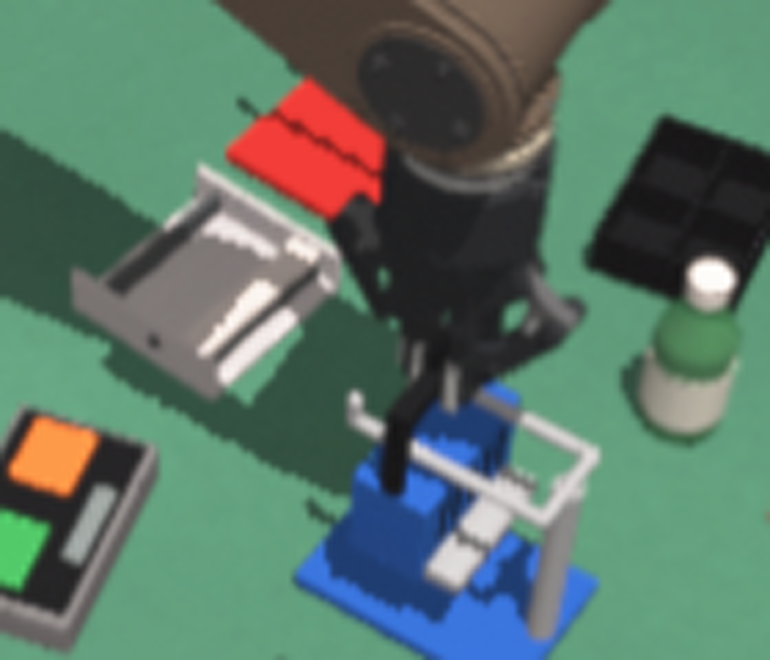

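View pics/e4.png

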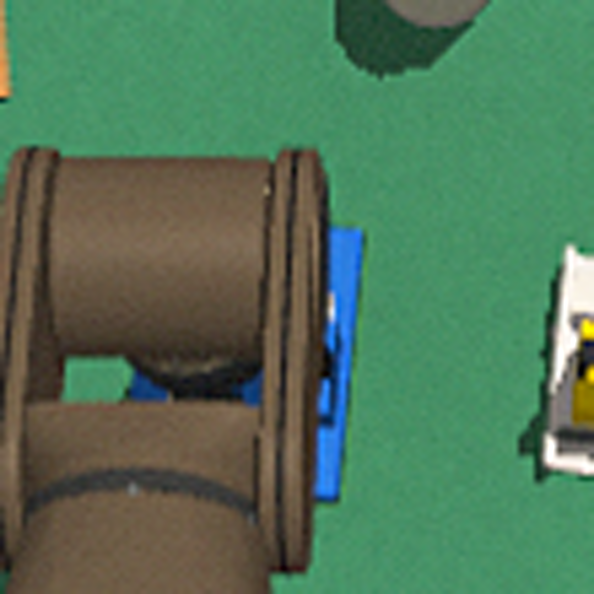

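The window is now over both prongs, with the near tip at (355,405) behind the bar. Lowering.

>>> step_arm:
  rows:
    - [[0, 0, 0], [-2, 8, 0], 1]
    - [[0, 0, 0], [-2, 16, 0], 1]
    - [[0, 0, 0], [-2, 23, 0], 1]
    - [[0, 0, 0], [-2, 28, 0], 1]
    - [[0, 0, 0], [-2, 31, 0], 1]
    - [[0, 0, 0], [-2, 32, 0], 1]
    - [[0, 0, 0], [-2, 32, 0], 1]

```text
time: 11.8
eef_pos: [0.6612, 0.0903, 0.1271]
tcp_rot: [-0.706, 0.033, -0.033, 0.706]
contact_force: [-4.0, -0.0, 1.8]
opening: 0.129
```

Contact: the force rose from -3 to +1.8 N. Now a gentle release.

>>> step_arm:
  rows:
    - [[0, 0, 0], [0, 0, 0], 0.8]
    - [[0, 0, 0], [0, 0, 0], 0.7]
    - [[0, 0, 0], [0, 0, 0], 0.6]
    - [[0, 0, 0], [0, -6, 0], 0.6]
    - [[0, 0, 0], [0, -15, 0], 0.6]
    - [[0, 0, 0], [0, -40, 0], 0.6]
    - [[0, 0, 0], [0, -80, 0], 0.6]
    - [[0, 0, 0], [-40, -120, 0], 0.6]
    - [[0, 0, 0], [-80, -140, 0], 0.5]
  newtons: 20

```text
time: 12.55
eef_pos: [0.5983, 0.0958, 0.2621]
tcp_rot: [-0.706, 0.031, -0.036, 0.706]
contact_force: [0.8, 0.1, 0.9]
opening: 0.5
```

```bash
python3 -c "
from tool import *
show(); grab('8')
crop('scene','8',250,110,140,120,5.5,'e5')
"
python3 - <<'E'
from meas import *
o=load('8'); bar(o,.472,-.173); bar(o,.659,-.114)
E
```

```text
t 12.55 tcp [598.3  95.8 262.1] F [0.8 0.1 0.9] open 0.5 q [-0.01  0.11  1.73 -0.    1.3   0.09]
[[0.996, 0.007, 0.094], [-0.094, -0.0, 0.996], [0.007, -1.0, 0.001]]
 bar scene 186 ctr [ 475.6 -173.1] size [91.6 13.1] bar dir deg 82.2 ztop p90 [127.8 130.9]
 bar top 126 ctr [ 469.2 -172.7] size [90.3  8.7] bar dir deg 81.3 ztop p90 [128.1 130.8]
 bar scene 169 ctr [ 661.7 -114.7] size [91.3 11.7] bar dir deg 83.6 ztop p90 [128.4 131. ]
 bar top 147 ctr [ 655.5 -112.6] size [88.1 12. ] bar dir deg 83.1 ztop p90 [126.7 130.6]
```

View pics/e5.png

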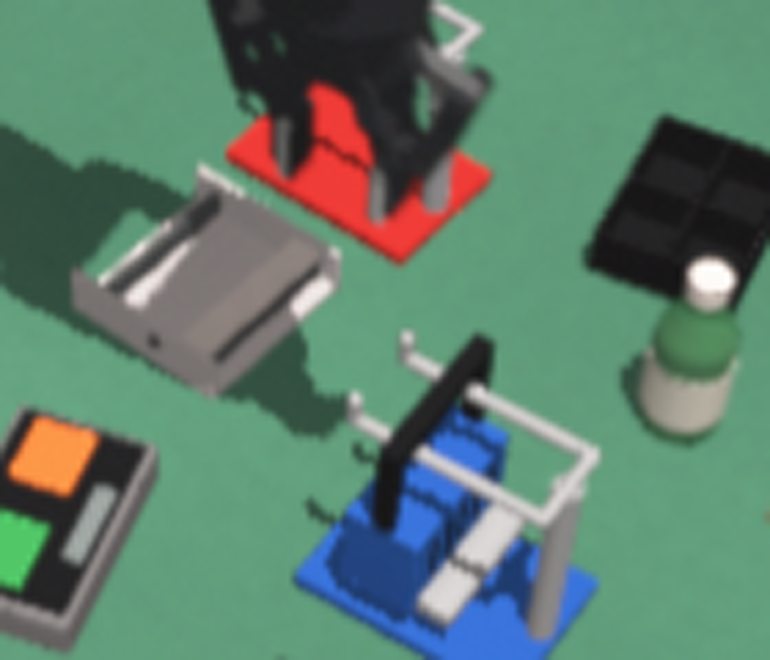

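View pics/top8.png

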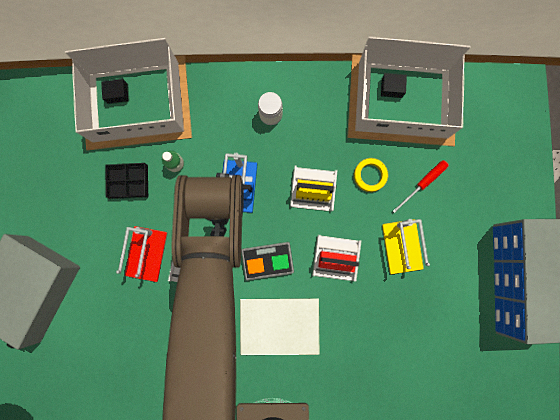

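The blue module hangs on both prongs. Next is the yellow one, with its bar at (659,-113.5) and jaw heading -7°.

```bash
python3 -c "
from tool import *
goal([659,-113.5,200],-7)"
```

```text
turn [-0.08, 1.71, 0.57] shift [81.9, 65.2, -204.0] rows>= 5.5
```

>>> step_arm:
  rows:
    - [[0, 1.7, 0], [82, 20, -204], 0.45]
    - [[0, 1.7, 0], [82, 20, -204], 0.45]
    - [[0, 1.7, 0], [82, 20, -204], 0.45]
    - [[0, 1.7, 0], [82, 20, -204], 0.45]
    - [[0, 1.7, 0], [82, 20, -204], 0.45]
    - [[0, 1.7, 0], [82, 62, -204], 0.45]
    - [[0, 1.7, 0], [82, 100, -204], 0.45]
    - [[0, 1.7, 0], [82, 115, -204], 0.45]
    - [[0, 1.7, 0], [82, 115, -204], 0.45]
    - [[0, 1.7, 0], [82, 115, -204], 0.45]

```text
time: 13.48
eef_pos: [0.6586, -0.1139, 0.1417]
tcp_rot: [-0.706, 0.044, -0.043, 0.706]
contact_force: [-0.1, 0.5, 0.1]
opening: 0.546
```

```bash
python3 -c "
from tool import *
show(); goal([659,-113.5,102],-7); grab('9')
s,R=st()
p=np.array(s['eef_pos'])
x,y=proj('scene',[p])[0].astype(int); crop('scene','9',x-50,y-50,100,90,8,'f4')
"
```

```text
t 13.48 tcp [ 658.6 -113.9  141.7] F [-0.1  0.5  0.1] open 0.546 q [-0.32  0.35  1.66  0.    1.13 -0.2 ]
[[0.993, -0.002, 0.122], [-0.122, 0.001, 0.993], [-0.002, -1.0, 0.0]]
turn [-0.03, -0.02, -0.1] shift [0.4, 39.7, 0.4] rows>= 1.0
```

View pics/f4.png

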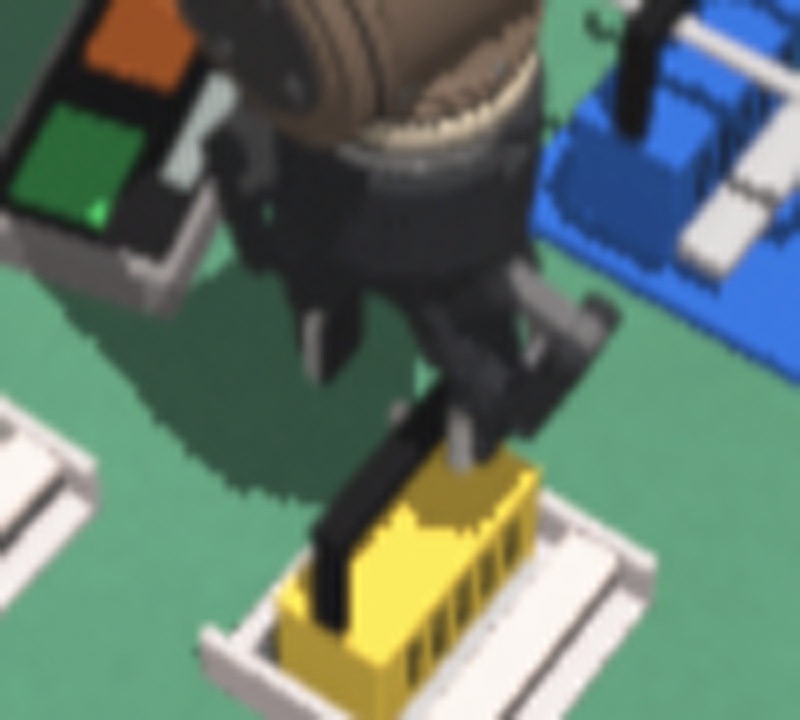

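>>> step_arm:
  rows:
    - [[0, 0, 0], [0, 22, 0], 0.45]
    - [[0, 0, 0], [0, 39, 0], 0.45]
    - [[0, 0, 0], [0, 39, 0], 0.45]
    - [[0, 0, 0], [0, 39, 0], 0.6]
    - [[0, 0, 0], [0, 39, 0], 0.7]
    - [[0, 0, 0], [0, 39, 0], 0.75]
    - [[0, 0, 0], [0, 39, 0], 0.8]
    - [[0, 0, 0], [0, 39, 0], 0.84]
    - [[0, 0, 0], [0, 39, 0], 0.87]
    - [[0, 0, 0], [0, 39, 0], 0.9]
  newtons: 20

```text
time: 14.42
eef_pos: [0.6598, -0.1148, 0.1045]
tcp_rot: [0.706, -0.043, 0.045, -0.706]
contact_force: [0.8, 0.1, 3.1]
opening: 0.139
```

>>> step_arm:
  rows:
    - [[0, 0, 0], [0, 0, 0], 1]
    - [[0, 0, 0], [0, 0, 0], 1]
    - [[0, 0, 0], [0, 0, 0], 1]
  newtons: 60

```text
time: 14.67
eef_pos: [0.6599, -0.1148, 0.1047]
tcp_rot: [0.706, -0.042, 0.045, -0.706]
contact_force: [1.2, -0.6, 6.2]
opening: 0.127
```

```bash
python3 -c "
from tool import *
show()"
```

```text
t 14.67 tcp [ 659.9 -114.8  104.7] F [ 1.2 -0.6  6.2] open 0.127 q [-0.32  0.4   1.68  0.    1.06 -0.2 ]
[[0.992, 0.003, 0.123], [-0.123, -0.001, 0.992], [0.003, -1.0, -0.001]]
```

Good grip with little side force, so I'll use the same tilt recipe.

>>> step_arm:
  rows:
    - [[0, 0, 2.7], [4.7, -2.2, 0], 1]
    - [[0, 0, 5.5], [9.5, -4, 0], 1]
    - [[0, 0, 8.3], [14.5, -5.6, 0], 1]
    - [[0, 0, 11], [19.3, -7, 0], 1]
    - [[0, 0, 11], [19.3, -7, 0], 1]
    - [[0, 0, 11], [19.3, -7, 0], 1]

```text
time: 15.17
eef_pos: [0.6782, -0.1169, 0.1104]
tcp_rot: [-0.698, 0.111, 0.025, 0.707]
contact_force: [-1.3, -0.0, 4.1]
opening: 0.126
```

>>> step_arm:
  rows:
    - [[0, 0, 2.7], [4.7, -2.2, 0], 1]
    - [[0, 0, 5.5], [9.4, -4.1, 0], 1]
    - [[0, 0, 8.3], [14.2, -5.8, 0], 1]
    - [[0, 0, 11], [19, -7.5, 0], 1]
    - [[0, 0, 11], [19, -7.5, 0], 1]
    - [[0, 0, 11], [19, -7.5, 0], 1]

```text
time: 15.67
eef_pos: [0.6977, -0.1192, 0.113]
tcp_rot: [-0.684, 0.177, 0.092, 0.701]
contact_force: [-0.1, 0.3, 1.4]
opening: 0.123
```

```bash
python3 -c "
from tool import *
show(); grab('10')
s,R=st()
p=np.array(s['eef_pos'])
x,y=proj('scene',[p])[0].astype(int); crop('scene','10',x-50,y-50,100,90,8,'f6')
"
```

```text
t 15.67 tcp [ 697.7 -119.2  113. ] F [-0.1  0.3  1.4] open 0.123 q [-0.29  0.67  1.3  -0.06  1.55 -0.15]
[[0.92, -0.372, 0.123], [-0.114, 0.046, 0.992], [-0.375, -0.927, 0.0]]
```

View pics/f6.png

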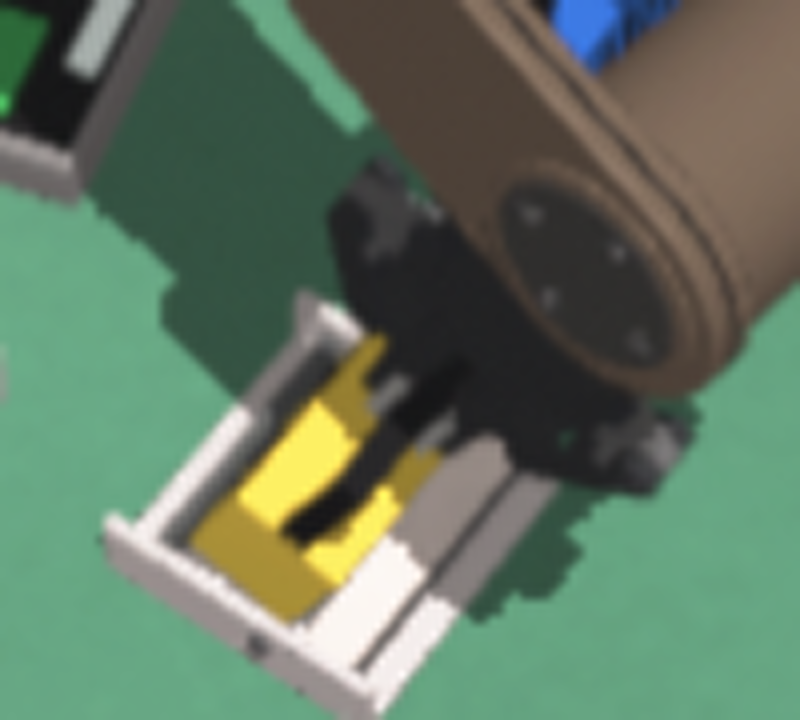

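>>> step_arm:
  rows:
    - [[0, 0, 0], [-6, 1.5, 0], 1]
    - [[0, 0, 0], [-12.5, 3.5, 0], 1]
    - [[0, 0, 0], [-19.5, 6, 0], 1]
    - [[0, 0, 0], [-19.5, 6, 0], 1]
    - [[0, 0, 0], [-19.5, 6, 0], 1]

```text
time: 16.18
eef_pos: [0.6766, -0.1165, 0.1151]
tcp_rot: [-0.684, 0.178, 0.092, 0.701]
contact_force: [0.1, -0.3, -4.0]
opening: 0.127
```

>>> step_arm:
  rows:
    - [[0, 0, 0], [-4, -9, 0], 1]
    - [[0, 0, 0], [-8, -19, 0], 1]
    - [[0, 0, 0], [-16, -37, 0], 1]
    - [[0, 0, 0], [-16, -37, 0], 1]

```text
time: 16.52
eef_pos: [0.6793, -0.1174, 0.162]
tcp_rot: [-0.686, 0.175, 0.089, 0.701]
contact_force: [1.6, -1.1, -0.7]
opening: 0.127
```

Free. Raise, bring it upright, and measure the yellow hanger.

>>> step_arm:
  rows:
    - [[0, 0, -5], [-12, -30, 0], 1]
    - [[0, 0, -11], [-28, -70, 0], 1]
    - [[0, 0, -16.5], [-40, -100, 0], 1]
    - [[0, 0, -22], [-45, -120, 0], 1]
    - [[0, 0, -22], [-45, -120, 0], 1]
    - [[0, 0, -22], [-45, -120, 0], 1]

```text
time: 17.02
eef_pos: [0.6798, -0.1171, 0.2868]
tcp_rot: [0.706, -0.043, 0.044, -0.705]
contact_force: [-0.1, -0.1, -4.4]
opening: 0.127
```

Run:
```python
from hang import *; from foot import *
show(); o=grab('11')
g=plane("top",[(405,247)],.012)[0]*1000; foot(o,*HUE['yellow'],g,'yellow')
crop('scene','11',150,250,110,100,7,'g1')
crop('top','11',360,190,100,90,8,'g2')
```

```text
t 17.02 tcp [ 679.8 -117.1  286.8] F [-0.1 -0.1 -4.4] open 0.127 q [-0.32  0.28  1.48 -0.    1.38 -0.19]
[[0.992, 0.002, 0.123], [-0.123, -0.001, 0.992], [0.002, -1.0, -0.001]]
yellow scene foot ctr [ 513.1 -355. ] size [135.7  90.8] yaw 8.3 origin [ 496.8 -357.4]
yellow top foot ctr [ 507.2 -354.7] size [136.9  92.3] yaw 8.4 origin [ 490.9 -357.1]
```

View pics/g1.png

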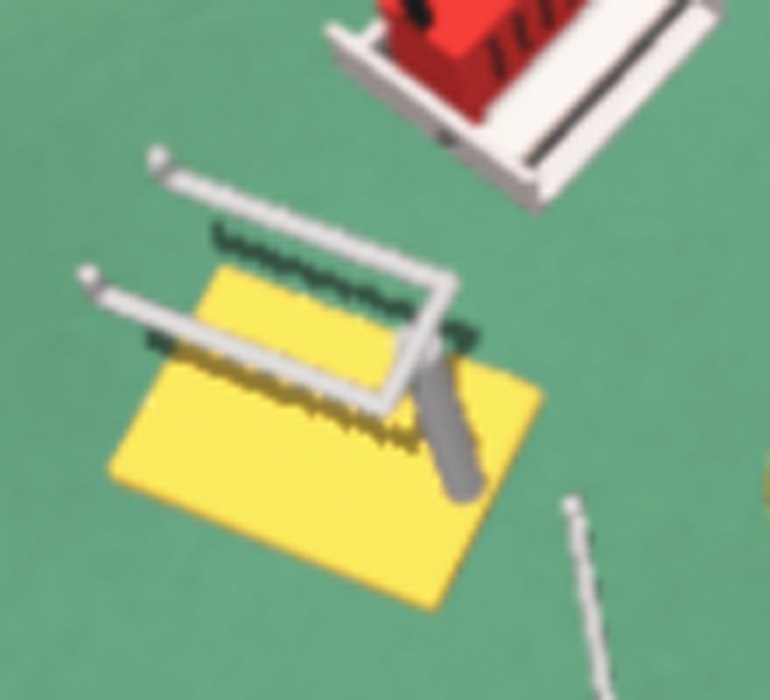

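View pics/g2.png

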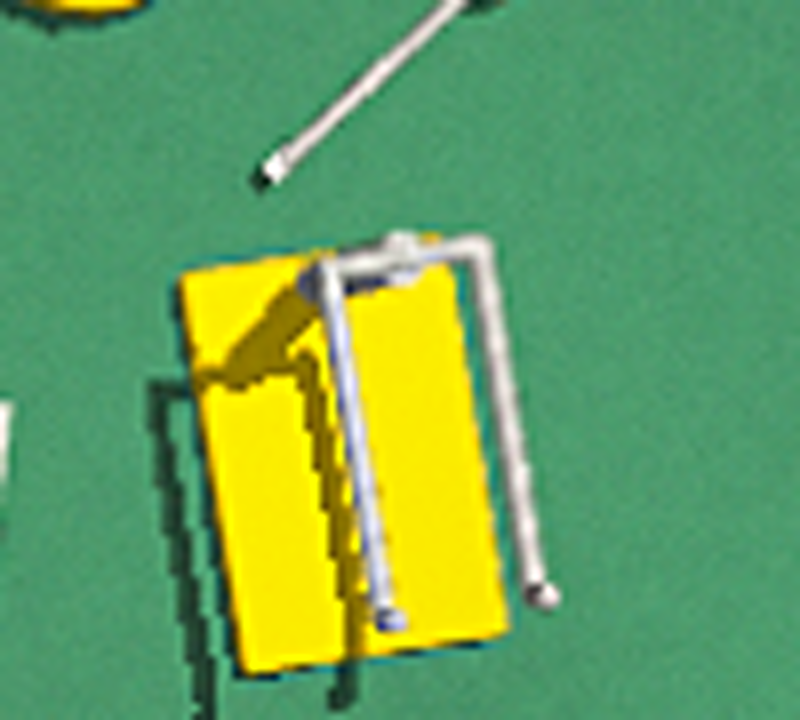

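View pics/scene11.png

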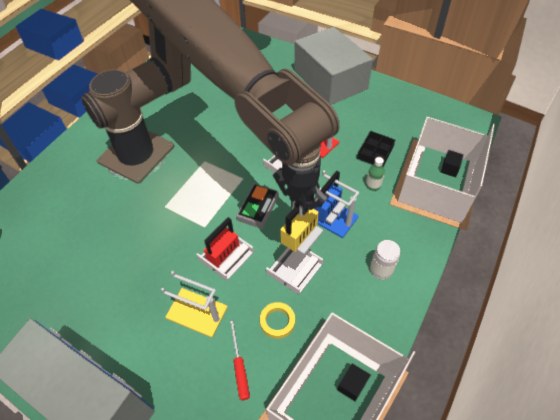

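Run:
```python
from hang import *
hang([(408.75,267.75),(427.9,264.6),(401,223.5),(420.4,220.6)],[(172.6,272.6),(162.6,289.3),(214.3,290.7),(205,308.3)])
```

```text
tri [ 454.4 -337.5  143.9] gap 5.9
  tri [ 461.3 -385.2  144.8] gap 5.5
  tri [ 564.1 -322.9  132.3] gap 7.1
  tri [ 571.  -371.4  133.7] gap 7.6
top tipmid [ 455.9 -361.5] yaw 6.88 len 109.3 origin [ 489.7 -357.4] origin from bar [ 490.  -357.4]
scene tipmid [ 464.  -361.9] yaw 8.1 len 109.5 origin [ 497.6 -357.1] origin from bar [ 498.2 -357. ]
```

```bash
python3 -c "
from tool import *
goal([405,-369.5,285],7.9);goal([405,-369.5,153],7.9)"
```

```text
turn [-0.1, -14.95, -0.38] shift [-240.8, -2.8, -284.4] rows>= 8.9
turn [-0.1, -14.95, -0.38] shift [-239.9, 129.2, -284.5] rows>= 9.4
```

>>> step_arm:
  rows:
    - [[0, -2, 0], [-25, 0, -30], 1]
    - [[0, -4, 0], [-50, 0, -60], 1]
    - [[0, -6, 0], [-75, 0, -89], 1]
    - [[0, -8, 0], [-100, 0, -119], 1]
    - [[0, -10, 0], [-125, 0, -148], 1]
    - [[0, -12, 0], [-150, 0, -178], 1]
    - [[0, -14, 0], [-175, 0, -207], 1]
    - [[0, -14.9, 0], [-200, 0, -237], 1]
    - [[0, -14.9, 0], [-225, 0, -266], 1]
    - [[0, -14.9, 0], [-240, 0, -284], 1]

```text
time: 17.95
eef_pos: [0.4036, -0.3709, 0.28]
tcp_rot: [-0.703, -0.045, 0.05, 0.708]
contact_force: [0.9, 0.6, -3.5]
opening: 0.126
```

```bash
python3 -c "
from tool import *
show(); goal([405,-369.5,153],7.9)"
```

```text
t 17.95 tcp [ 403.6 -370.9  280. ] F [ 0.9  0.6 -3.5] open 0.126 q [-0.93 -0.02  1.83 -0.    1.34 -1.06]
[[0.991, -0.007, -0.134], [0.135, 0.006, 0.991], [-0.006, -1.0, 0.006]]
turn [-0.37, -0.17, -0.34] shift [2.3, 127.0, 0.3] rows>= 3.0
```

>>> step_arm:
  rows:
    - [[0, 0, 0], [1, 30, 0], 1]
    - [[0, 0, 0], [1, 65, 0], 1]
    - [[0, 0, 0], [1, 100, 0], 1]
    - [[0, 0, 0], [1, 122, 0], 1]
    - [[0, 0, 0], [1, 126, 0], 1]
    - [[0, 0, 0], [1, 126, 0], 1]
    - [[0, 0, 0], [1, 126, 0], 1]

```text
time: 18.53
eef_pos: [0.4081, -0.3695, 0.1576]
tcp_rot: [-0.705, -0.048, 0.049, 0.706]
contact_force: [0.9, 0.3, -3.5]
opening: 0.126
```

```bash
python3 -c "
from tool import *
show(); grab('12')
crop('scene','12',120,220,120,110,6.2,'g3')
crop('top','12',360,190,100,100,6,'g4')
goal([405,-369.5,154],7.9)
"
```

```text
t 18.53 tcp [ 408.1 -369.5  157.6] F [ 0.9  0.3 -3.5] open 0.126 q [-0.92  0.09  1.95 -0.    1.11 -1.06]
[[0.991, -0.001, -0.137], [0.137, 0.001, 0.991], [-0.001, -1.0, 0.002]]
turn [0.16, -0.04, 0.08] shift [-3.8, 6.0, 1.5] rows>= 0.2
```

View pics/g3.png

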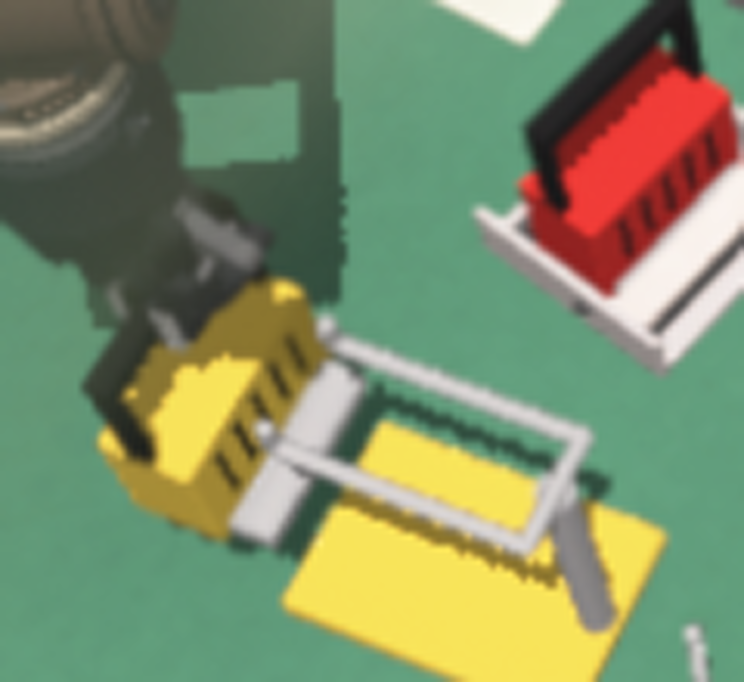

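View pics/g4.png

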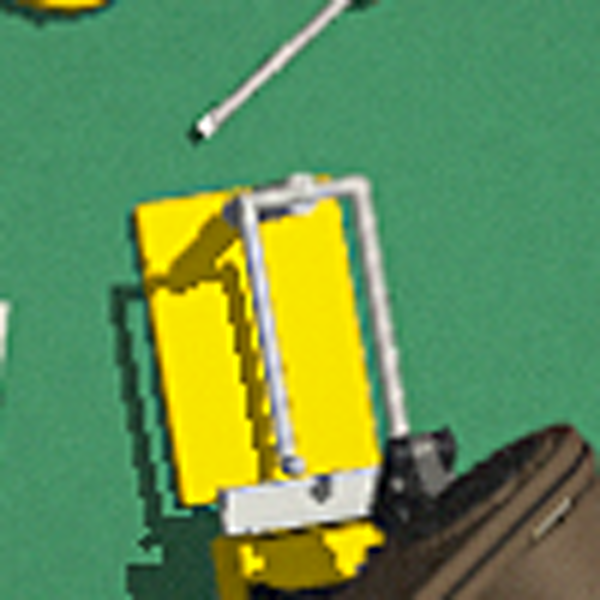

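The toe is centred between the prongs in both views. Advancing.

>>> step_arm:
  rows:
    - [[0, 0, 0], [10, 2, 0], 1]
    - [[0, 0, 0], [22, 2, 0], 1]
    - [[0, 0, 0], [34, 2, 0], 1]
    - [[0, 0, 0], [46, 2, 0], 1]
    - [[0, 0, 0], [58, 2, 0], 1]
    - [[0, 0, 0], [70, 2, 0], 1]
    - [[0, 0, 0], [82, 2, 0], 1]
    - [[0, 0, 0], [87, 2, 0], 1]
    - [[0, 0, 0], [87, 2, 0], 1]
    - [[0, 0, 0], [87, 2, 0], 1]

```text
time: 19.47
eef_pos: [0.4942, -0.3572, 0.1558]
tcp_rot: [-0.705, -0.048, 0.049, 0.706]
contact_force: [0.3, 0.8, -3.2]
opening: 0.126
```

```bash
python3 -c "
from tool import *
show(); grab('13')
crop('scene','13',120,220,120,110,6.2,'g5')
crop('top','13',360,190,100,100,6,'g6')
"
```

```text
t 19.47 tcp [ 494.2 -357.2  155.8] F [ 0.3  0.8 -3.2] open 0.126 q [-0.79  0.22  1.8  -0.    1.12 -0.93]
[[0.991, -0.001, -0.137], [0.137, 0.0, 0.991], [-0.001, -1.0, 0.0]]
```

View pics/g5.png

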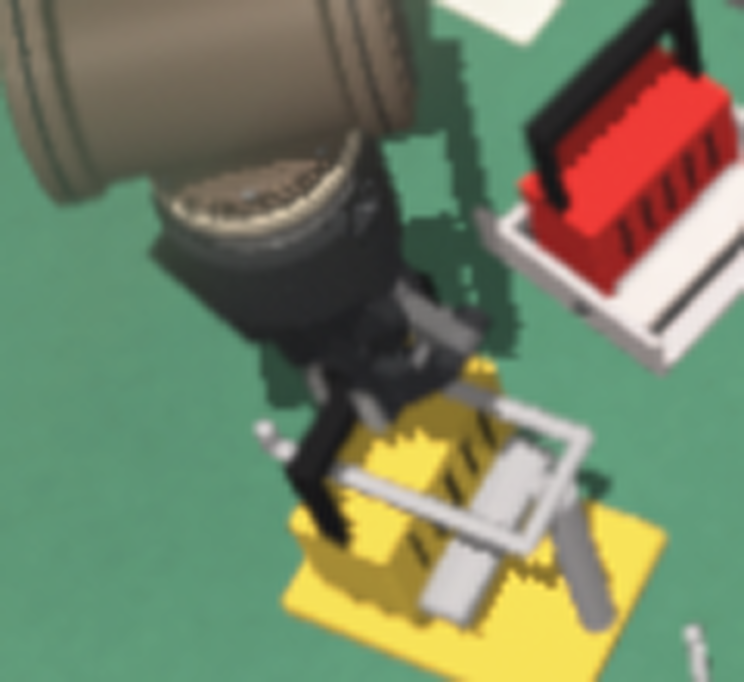

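View pics/g6.png

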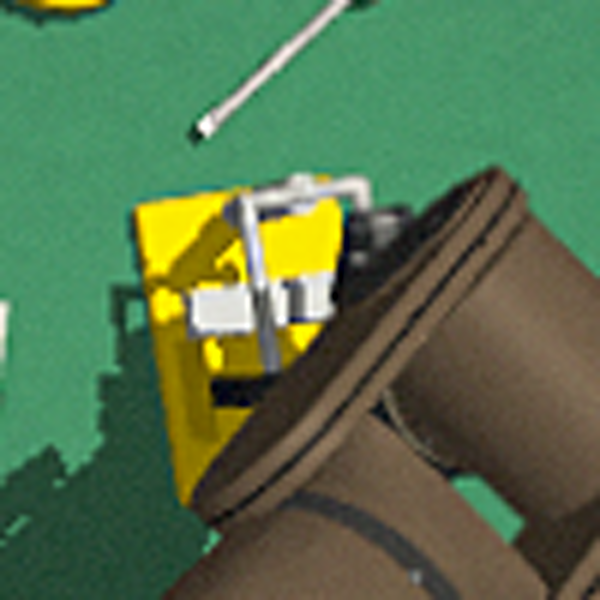

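>>> step_arm:
  rows:
    - [[0, 0, 0], [0, 8, 0], 1]
    - [[0, 0, 0], [0, 16, 0], 1]
    - [[0, 0, 0], [0, 22, 0], 1]
    - [[0, 0, 0], [0, 26, 0], 1]
    - [[0, 0, 0], [0, 28, 0], 1]
    - [[0, 0, 0], [0, 28, 0], 1]

```text
time: 20.07
eef_pos: [0.4939, -0.3575, 0.1286]
tcp_rot: [-0.705, -0.048, 0.048, 0.706]
contact_force: [-1.3, 2.2, 0.1]
opening: 0.126
```

>>> step_arm:
  rows:
    - [[0, 0, 0], [0, 0, 0], 0.8]
    - [[0, 0, 0], [0, 0, 0], 0.7]
    - [[0, 0, 0], [0, 0, 0], 0.6]
    - [[0, 0, 0], [0, -6, 0], 0.6]
    - [[0, 0, 0], [0, -15, 0], 0.6]
    - [[0, 0, 0], [0, -40, 0], 0.6]
    - [[0, 0, 0], [0, -80, 0], 0.6]
    - [[0, 0, 0], [0, -115, 30], 0.5]
    - [[0, 0, 0], [0, -130, 70], 0.5]
  newtons: 20

```text
time: 20.82
eef_pos: [0.4867, -0.2956, 0.2628]
tcp_rot: [0.708, 0.05, -0.045, -0.703]
contact_force: [1.0, 0.7, 0.5]
opening: 0.5
```

Run:
```python
from meas import *; from tool import *
show(); o=grab('14')
crop('scene','14',120,200,120,110,6.2,'g7')
bar(o,.472,-.173); goal([472,-173,145],-8.5)
```

```text
t 20.82 tcp [ 486.7 -295.6  262.8] F [1.  0.7 0.5] open 0.5 q [-0.72  0.03  1.81 -0.    1.29 -0.86]
[[0.991, 0.007, -0.133], [0.133, -0.007, 0.991], [0.006, -1.0, -0.008]]
 bar scene 186 ctr [ 474.7 -173.8] size [92.1 13.9] bar dir deg 80.1 ztop p90 [128.1 130.9]
 bar top 130 ctr [ 469.1 -172.7] size [90.4  9.2] bar dir deg 82.1 ztop p90 [128.3 132.1]
turn [0.3, 16.52, 0.46] shift [0.9, 117.0, 119.4] rows>= 4.0
```

View pics/g7.png

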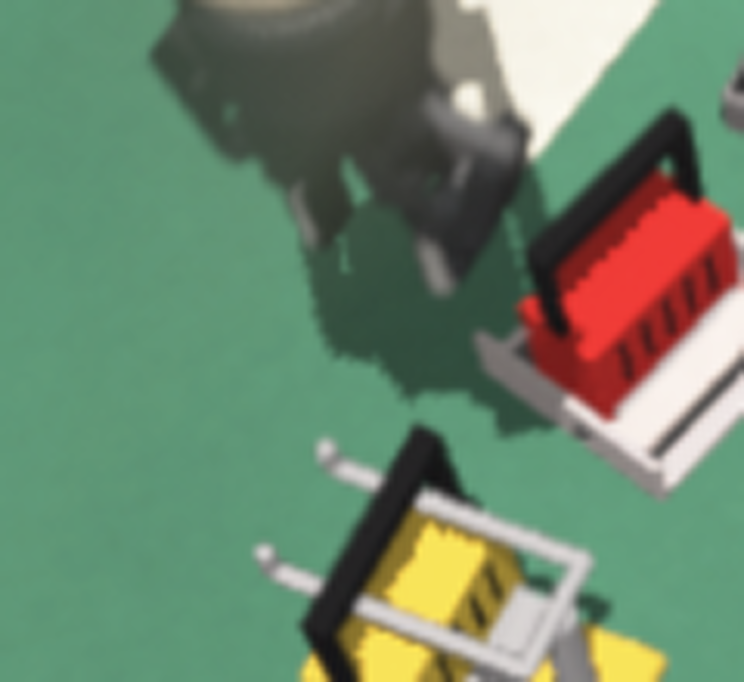

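View pics/scene14.png

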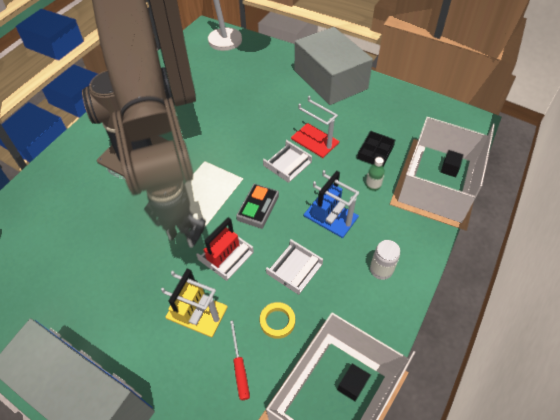

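Yellow hangs on both prongs and blue is still hanging. Next is red.

>>> step_arm:
  rows:
    - [[0, 5, 0], [0, 0, 35], 0.45]
    - [[0, 11, 0], [0, 0, 75], 0.45]
    - [[0, 16.5, 0], [0.5, 0, 119], 0.45]
    - [[0, 16.5, 0], [0.5, 0, 119], 0.45]
    - [[0, 16.5, 0], [0.5, 40, 119], 0.45]
    - [[0, 16.5, 0], [0.5, 80, 119], 0.45]
    - [[0, 16.5, 0], [0.5, 115, 119], 0.45]
    - [[0, 16.5, 0], [0.5, 115, 119], 0.45]
    - [[0, 16.5, 0], [0.5, 115, 119], 0.45]
    - [[0, 16.5, 0], [0.5, 115, 119], 0.45]

```text
time: 21.75
eef_pos: [0.4706, -0.1758, 0.1431]
tcp_rot: [0.706, -0.052, 0.054, -0.705]
contact_force: [0.4, -0.5, 0.6]
opening: 0.549
```

```bash
python3 -c "
from tool import *
show(); goal([472,-173.3,103],-8.5); grab('15')
s,R=st()
p=np.array(s['eef_pos'])
x,y=proj('scene',[p])[0].astype(int); crop('scene','15',x-50,y-50,100,90,8,'i4')
"
```

```text
t 21.75 tcp [ 470.6 -175.8  143.1] F [ 0.4 -0.5  0.6] open 0.549 q [-0.56 -0.    2.07 -0.    1.07 -0.41]
[[0.989, 0.002, 0.151], [-0.151, -0.002, 0.989], [0.003, -1.0, -0.001]]
turn [0.07, -0.16, 0.15] shift [0.9, 40.1, 2.7] rows>= 1.0
```

View pics/i4.png

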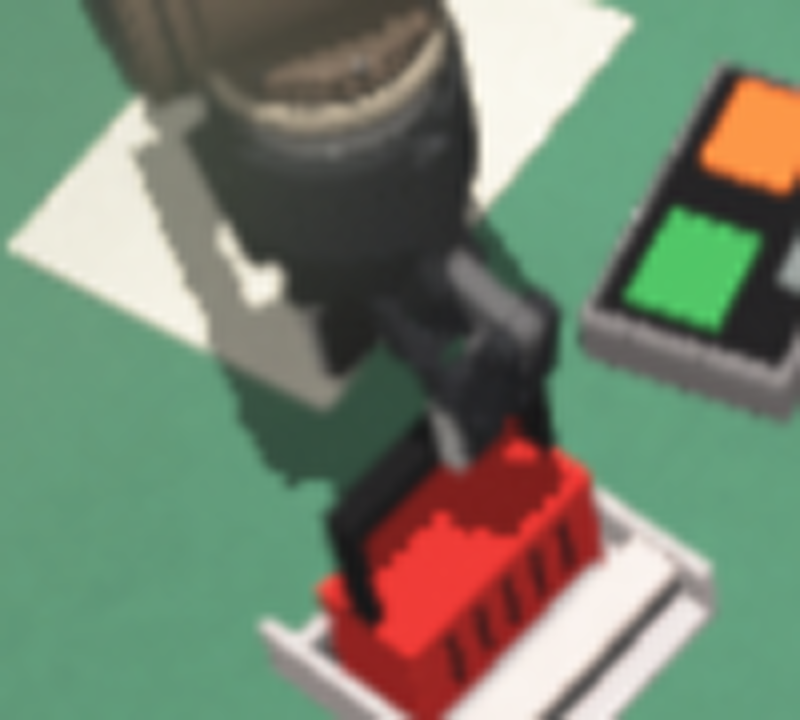

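>>> step_arm:
  rows:
    - [[0, 0, 0], [1, 22, 2], 0.45]
    - [[0, 0, 0], [1, 40, 2], 0.45]
    - [[0, 0, 0], [1, 40, 2], 0.45]
    - [[0, 0, 0], [1, 40, 2], 0.6]
    - [[0, 0, 0], [1, 40, 2], 0.7]
    - [[0, 0, 0], [1, 40, 2], 0.75]
    - [[0, 0, 0], [1, 40, 2], 0.8]
    - [[0, 0, 0], [1, 40, 2], 0.84]
    - [[0, 0, 0], [1, 40, 2], 0.87]
    - [[0, 0, 0], [1, 40, 2], 0.9]
  newtons: 20

```text
time: 22.68
eef_pos: [0.4717, -0.1734, 0.1023]
tcp_rot: [0.706, -0.052, 0.054, -0.705]
contact_force: [1.1, 1.3, 3.0]
opening: 0.135
```

>>> step_arm:
  rows:
    - [[0, 0, 0], [0, 0, 0], 1]
    - [[0, 0, 0], [0, 0, 0], 1]
    - [[0, 0, 0], [0, 0, 0], 1]
  newtons: 60

```text
time: 22.93
eef_pos: [0.4718, -0.1735, 0.1023]
tcp_rot: [0.706, -0.052, 0.054, -0.705]
contact_force: [1.5, 0.1, 5.7]
opening: 0.131
```

```bash
python3 -c "
from tool import *
show()"
```

```text
t 22.93 tcp [ 471.8 -173.5  102.3] F [1.5 0.1 5.7] open 0.131 q [-0.55  0.05  2.1   0.    0.99 -0.4 ]
[[0.989, 0.003, 0.151], [-0.151, -0.001, 0.989], [0.003, -1.0, -0.001]]
```

>>> step_arm:
  rows:
    - [[0, 0, 2.7], [4.7, -2.2, 0], 1]
    - [[0, 0, 5.5], [9.5, -4, 0], 1]
    - [[0, 0, 8.3], [14.5, -5.6, 0], 1]
    - [[0, 0, 11], [19.3, -7, 0], 1]
    - [[0, 0, 11], [19.3, -7, 0], 1]
    - [[0, 0, 11], [19.3, -7, 0], 1]

```text
time: 23.43
eef_pos: [0.4899, -0.1759, 0.1079]
tcp_rot: [-0.697, 0.12, 0.015, 0.707]
contact_force: [0.2, -1.0, 2.7]
opening: 0.125
```

>>> step_arm:
  rows:
    - [[0, 0, 2.7], [4.7, -2.2, 0], 1]
    - [[0, 0, 5.5], [9.4, -4.1, 0], 1]
    - [[0, 0, 8.3], [14.2, -5.8, 0], 1]
    - [[0, 0, 11], [19, -7.5, 0], 1]
    - [[0, 0, 11], [19, -7.5, 0], 1]
    - [[0, 0, 11], [19, -7.5, 0], 1]

```text
time: 23.93
eef_pos: [0.5089, -0.1785, 0.1109]
tcp_rot: [-0.682, 0.187, 0.082, 0.703]
contact_force: [-0.3, 0.3, -2.0]
opening: 0.129
```

```bash
python3 -c "
from tool import *
show(); grab('16')
s,R=st()
p=np.array(s['eef_pos'])
x,y=proj('scene',[p])[0].astype(int); crop('scene','16',x-50,y-50,100,90,8,'i6')
"
```

```text
t 23.93 tcp [ 508.9 -178.5  110.9] F [-0.3  0.3 -2. ] open 0.129 q [-0.47  0.34  1.78 -0.12  1.39 -0.28]
[[0.917, -0.37, 0.15], [-0.139, 0.057, 0.989], [-0.375, -0.927, 0.001]]
```

View pics/i6.png

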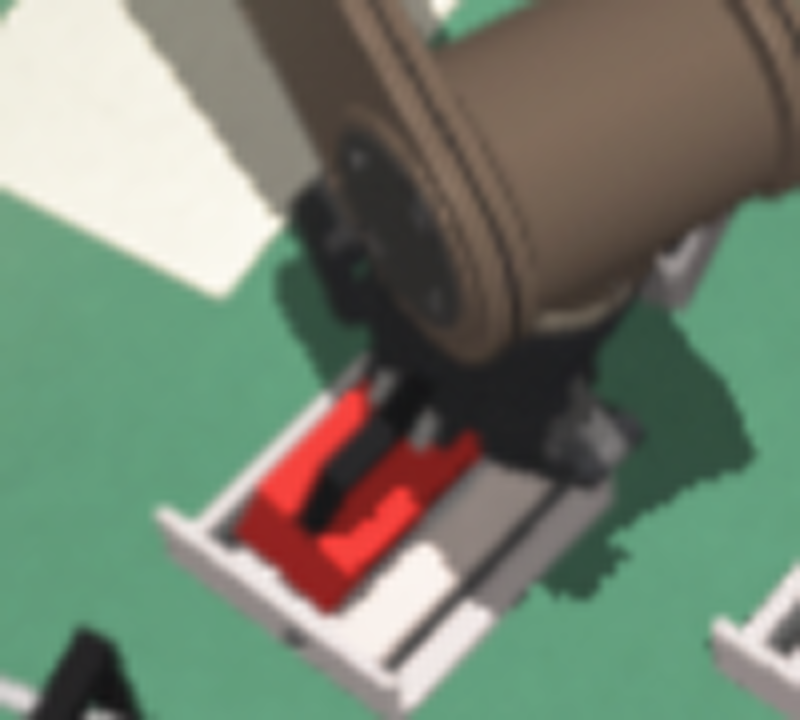

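Tilted as before, so shift and lift.

>>> step_arm:
  rows:
    - [[0, 0, 0], [-6, 2, 0], 1]
    - [[0, 0, 0], [-12, 4, 0], 1]
    - [[0, 0, 0], [-19, 6.5, 0], 1]
    - [[0, 0, 0], [-19, 6.5, 0], 1]
    - [[0, 0, 0], [-19, 6.5, 0], 1]

```text
time: 24.45
eef_pos: [0.4889, -0.1755, 0.1128]
tcp_rot: [-0.682, 0.187, 0.082, 0.702]
contact_force: [0.8, 0.4, -3.5]
opening: 0.126
```

>>> step_arm:
  rows:
    - [[0, 0, 0], [-4, -9, 0], 1]
    - [[0, 0, 0], [-8, -19, 0], 1]
    - [[0, 0, 0], [-16, -37, 0], 1]
    - [[0, 0, 0], [-16, -37, 0], 1]

```text
time: 24.78
eef_pos: [0.4914, -0.1769, 0.1581]
tcp_rot: [-0.684, 0.184, 0.079, 0.702]
contact_force: [1.6, 0.0, -2.4]
opening: 0.127
```

>>> step_arm:
  rows:
    - [[0, 0, -5], [-12, -30, 0], 1]
    - [[0, 0, -11], [-28, -70, 0], 1]
    - [[0, 0, -16.5], [-40, -100, 0], 1]
    - [[0, 0, -22], [-45, -120, 0], 1]
    - [[0, 0, -22], [-45, -120, 0], 1]
    - [[0, 0, -22], [-45, -120, 0], 1]

```text
time: 25.28
eef_pos: [0.4917, -0.1763, 0.2829]
tcp_rot: [0.706, -0.053, 0.054, -0.705]
contact_force: [-0.7, 0.3, -4.0]
opening: 0.128
```

Run:
```python
from hang import *; from foot import *
show(); o=grab('17')
g=plane("top",[(145,255)],.012)[0]*1000; foot(o,*HUE['red'],g,'red')
crop('scene','17',270,80,100,90,7.5,'i7')
crop('top','17',95,205,100,90,8,'i8')
```

```text
t 25.28 tcp [ 491.7 -176.3  282.9] F [-0.7  0.3 -4. ] open 0.128 q [-0.54 -0.09  1.89 -0.    1.34 -0.39]
[[0.989, 0.001, 0.151], [-0.151, -0.002, 0.989], [0.001, -1.0, -0.002]]
red scene foot ctr [499.1 337.9] size [ 92.2 135.6] yaw -10.8 origin [482.9 340.9]
red top foot ctr [491.6 338.3] size [ 90.5 135.5] yaw -10.8 origin [475.4 341.4]
```

View pics/i7.png

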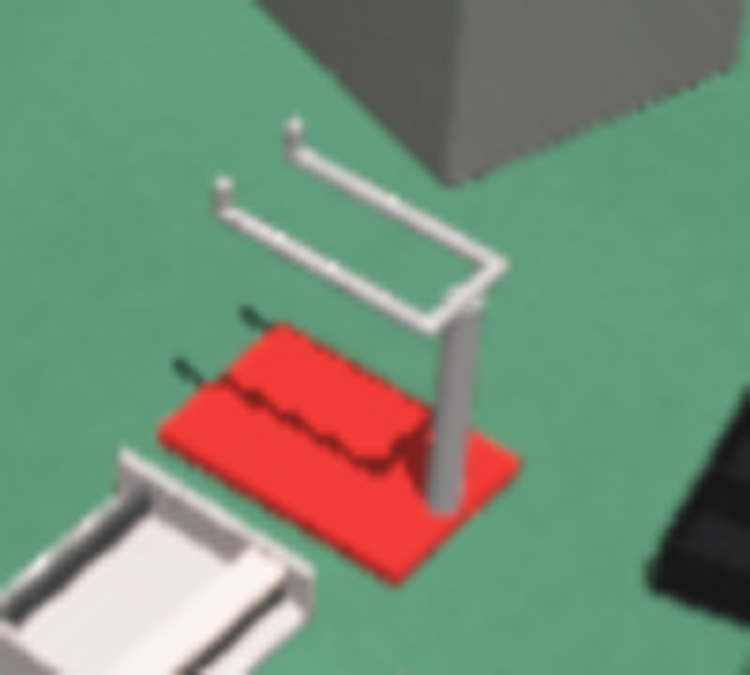

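View pics/i8.png

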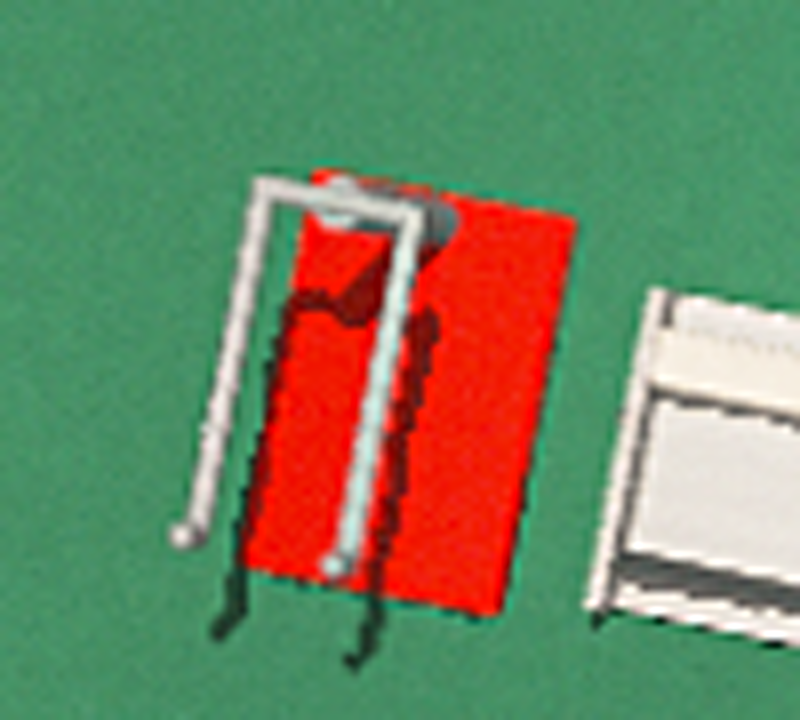

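View pics/scene17.png

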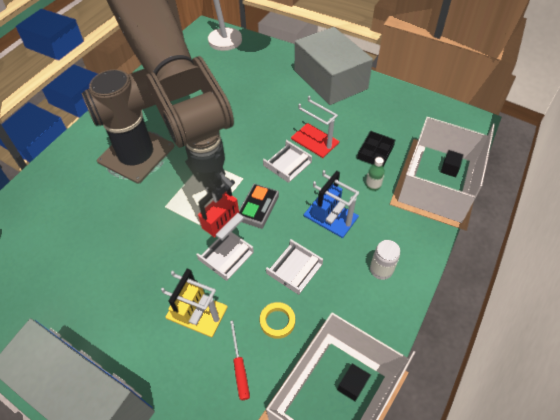

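Run:
```python
from hang import *
hang([(118.1,272.1),(136.9,275.9),(127.75,228.4),(146.9,231.25)],[(309.1,97),(299.6,105),(337.1,115.3),(327.6,123.7)])
yaw=np.radians(-10.7); u=np.array([np.cos(yaw),np.sin(yaw)]); p=np.array([479,341])-90*u; print(p)
goal([*p,283],-10.7)
```

```text
tri [449.2 374.5 147.1] gap 8.7
  tri [440.  327.7 145.6] gap 8.7
  tri [557.6 355.9 132.6] gap 9.6
  tri [549.6 306.3 134.3] gap 8.1
top tipmid [441.2 346.9] yaw -10.23 len 110.2 origin [474.6 340.9] origin from bar [475.8 340.7]
scene tipmid [450.8 348.2] yaw -9.76 len 109.5 origin [484.3 342.5] origin from bar [484.8 342.4]
[390.56484831 357.70999538]
turn [-0.09, 2.04, -0.36] shift [-179.6, -2.4, 512.1] rows>= 13.0
```

>>> step_arm:
  rows:
    - [[0, 0, 0], [-12, 0, 35], 1]
    - [[0, 0, 0], [-26, 0, 75], 1]
    - [[0, 0, 0], [-40, 0, 115], 1]
    - [[0, 0, 0], [-54, 0, 155], 1]
    - [[0, 0, 0], [-68, 0, 195], 1]
    - [[0, 0, 0], [-82, 0, 235], 1]
    - [[0, 1, 0], [-96, 0, 275], 1]
    - [[0, 1, 0], [-110, 0, 315], 1]
    - [[0, 2, 0], [-123, 0, 350], 1]
    - [[0, 2, 0], [-135, 0, 385], 1]

```text
time: 26.22
eef_pos: [0.4145, 0.2269, 0.2778]
tcp_rot: [0.705, -0.068, 0.063, -0.703]
contact_force: [0.4, 0.5, -3.8]
opening: 0.126
```

```bash
python3 -c "
from tool import *
show(); goal([390.5,357.7,283],-10.6);goal([390.5,357.7,154],-10.6)"
```

```text
t 26.22 tcp [414.5 226.9 277.8] F [ 0.4  0.5 -3.8] open 0.126 q [ 0.29 -0.2   2.   -0.    1.36  0.47]
[[0.983, -0.008, 0.184], [-0.184, -0.002, 0.983], [-0.007, -1.0, -0.004]]
turn [0.22, -0.03, -0.4] shift [-47.7, -5.3, 124.1] rows>= 3.2
turn [0.22, -0.03, -0.4] shift [-46.8, 123.7, 124.6] rows>= 4.4
```

>>> step_arm:
  rows:
    - [[0, 0, 0], [-14, 0, 38], 1]
    - [[0, 0, 0], [-30, 0, 78], 1]
    - [[0, 0, 0], [-46, 0, 118], 1]
    - [[0, 0, 0], [-47, 0, 124], 1]
    - [[0, 0, 0], [-47, 30, 124], 1]
    - [[0, 0, 0], [-47, 65, 124], 1]
    - [[0, 0, 0], [-47, 100, 124], 1]
    - [[0, 0, 0], [-47, 124, 124], 1]
    - [[0, 0, 0], [-47, 124, 124], 1]
    - [[0, 0, 0], [-47, 124, 124], 1]

```text
time: 27.05
eef_pos: [0.3912, 0.3542, 0.1533]
tcp_rot: [0.706, -0.068, 0.063, -0.702]
contact_force: [-0.3, 0.5, -3.5]
opening: 0.13
```

```bash
python3 -c "
from tool import *
show(); grab('18')
crop('scene','18',240,70,120,100,6.4,'j1')
crop('top','18',90,205,110,100,7,'j2')
goal([390.5,357.7,154],-10.6)
"
```

```text
t 27.05 tcp [391.2 354.2 153.3] F [-0.3  0.5 -3.5] open 0.13 q [ 0.54  0.05  2.   -0.    1.11  0.73]
[[0.983, -0.008, 0.185], [-0.185, -0.005, 0.983], [-0.007, -1.0, -0.007]]
turn [-0.01, -0.06, 0.03] shift [-3.9, 4.0, 1.2] rows>= 0.1
```

View pics/j1.png

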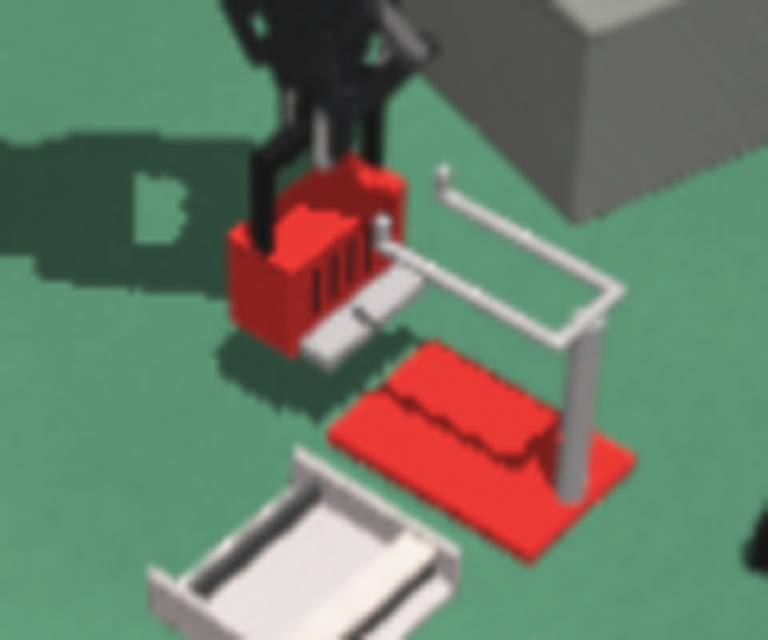

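View pics/j2.png

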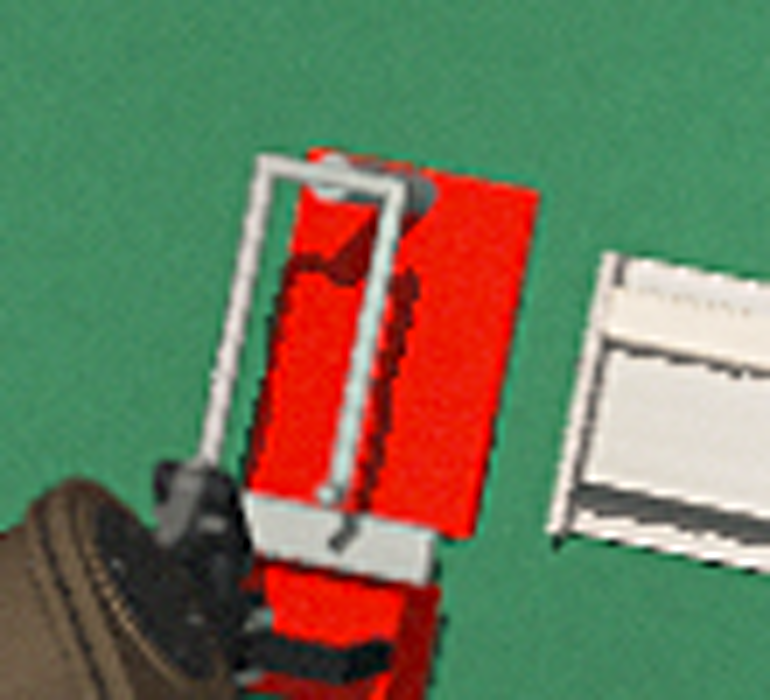

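Aligned to within about 3 mm, so I'll shift +y by 3 mm and advance.

>>> step_arm:
  rows:
    - [[0, 0, 0], [8, -1, 3], 1]
    - [[0, 0, 0], [18, -2, 3], 1]
    - [[0, 0, 0], [30, -2, 3], 1]
    - [[0, 0, 0], [42, -2, 3], 1]
    - [[0, 0, 0], [54, -2, 3], 1]
    - [[0, 0, 0], [66, -2, 3], 1]
    - [[0, 0, 0], [78, -2, 3], 1]
    - [[0, 0, 0], [87, -2, 3], 1]
    - [[0, 0, 0], [87, -2, 3], 1]
    - [[0, 0, 0], [87, -2, 3], 1]

```text
time: 27.98
eef_pos: [0.4796, 0.342, 0.159]
tcp_rot: [0.704, -0.066, 0.066, -0.704]
contact_force: [-0.3, 0.4, -4.2]
opening: 0.131
```

```bash
python3 -c "
from tool import *
show(); grab('19')
crop('scene','19',240,70,120,100,6.4,'j3')
crop('top','19',90,205,110,100,7,'j4')
"
```

```text
t 27.98 tcp [479.6 342.  159. ] F [-0.3  0.4 -4.2] open 0.131 q [0.45 0.17 1.85 0.   1.12 0.63]
[[0.983, -0.001, 0.186], [-0.186, -0.0, 0.983], [-0.001, -1.0, -0.0]]
```

View pics/j3.png

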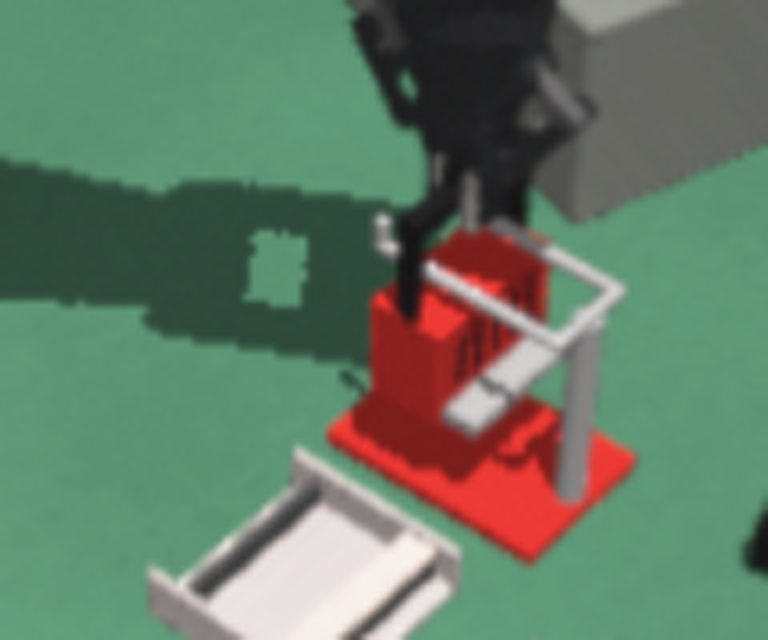

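View pics/j4.png

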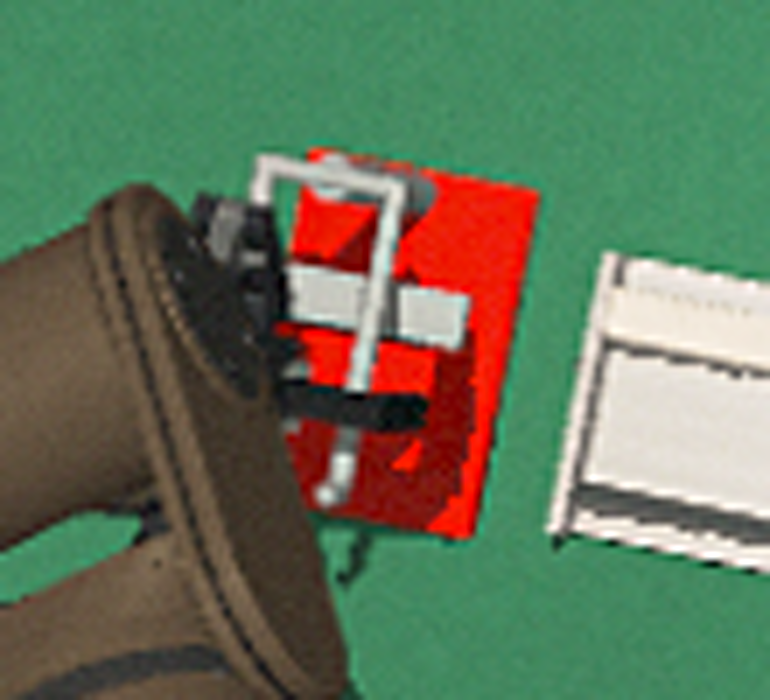

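>>> step_arm:
  rows:
    - [[0, 0, 0], [0, 8, 0], 1]
    - [[0, 0, 0], [0, 16, 0], 1]
    - [[0, 0, 0], [0, 23, 0], 1]
    - [[0, 0, 0], [0, 28, 0], 1]
    - [[0, 0, 0], [0, 31, 0], 1]
    - [[0, 0, 0], [0, 33, 0], 1]
    - [[0, 0, 0], [0, 33, 0], 1]
    - [[0, 0, 0], [0, 33, 0], 1]

```text
time: 28.75
eef_pos: [0.4796, 0.3424, 0.1265]
tcp_rot: [-0.704, 0.065, -0.066, 0.704]
contact_force: [0.1, -0.3, -3.2]
opening: 0.131
```

>>> step_arm:
  rows:
    - [[0, 0, 0], [0, 1, 0], 1]
    - [[0, 0, 0], [0, 2, 0], 1]
    - [[0, 0, 0], [0, 2, 0], 1]

```text
time: 29.0
eef_pos: [0.4798, 0.3425, 0.1261]
tcp_rot: [-0.704, 0.065, -0.066, 0.704]
contact_force: [-3.1, -1.1, 4.7]
opening: 0.125
```

Contact. Releasing.

>>> step_arm:
  rows:
    - [[0, 0, 0], [0, -1, 0], 0.8]
    - [[0, 0, 0], [0, -1, 0], 0.7]
    - [[0, 0, 0], [0, -1, 0], 0.6]
    - [[0, 0, 0], [0, -7, 0], 0.6]
    - [[0, 0, 0], [0, -16, 0], 0.6]
    - [[0, 0, 0], [0, -41, 0], 0.6]
    - [[0, 0, 0], [0, -80, 0], 0.6]
    - [[0, 0, 0], [0, -115, -30], 0.6]
    - [[0, 0, 0], [0, -130, -70], 0.8]
    - [[0, 0, 0], [0, -130, -110], 1]
  newtons: 20

```text
time: 29.83
eef_pos: [0.4618, 0.2375, 0.261]
tcp_rot: [-0.703, 0.061, -0.068, 0.706]
contact_force: [0.8, -1.4, 1.1]
opening: 0.128
```

Run:
```python
from meas import *; from tool import *
show(); o=grab('20')
crop('scene','20',150,80,220,250,2.4,'j5')
crop('scene','20',260,70,110,90,7,'j6')
goal([471,-24,200],-10)
```

```text
t 29.83 tcp [461.8 237.5 261. ] F [ 0.8 -1.4  1.1] open 0.128 q [ 0.28 -0.09  1.93 -0.    1.29  0.46]
[[0.983, 0.011, 0.182], [-0.182, 0.003, 0.983], [0.01, -1.0, 0.005]]
turn [-0.01, -0.89, 0.24] shift [59.6, 57.0, -250.9] rows>= 6.3
```

View pics/j5.png

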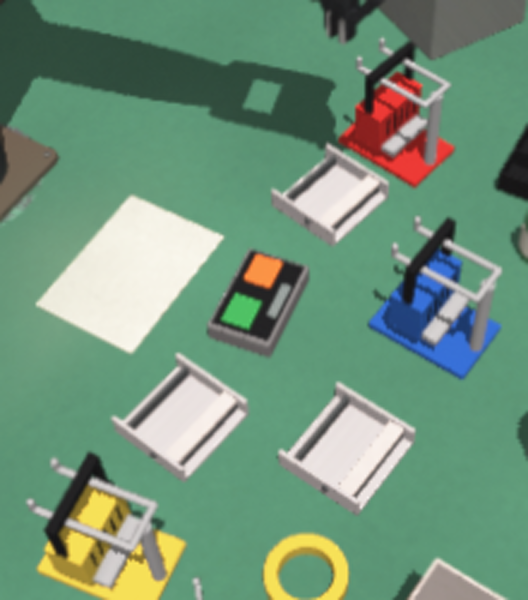

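View pics/j6.png

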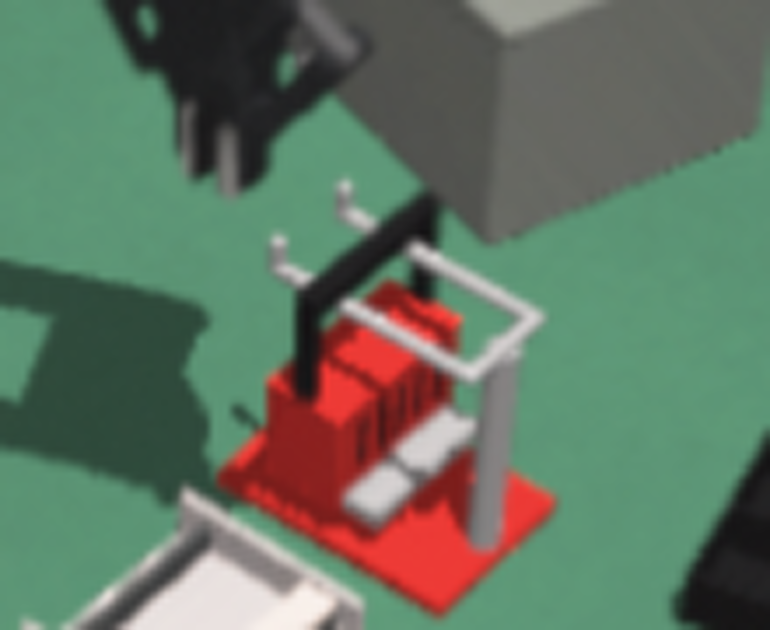

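View pics/top20.png

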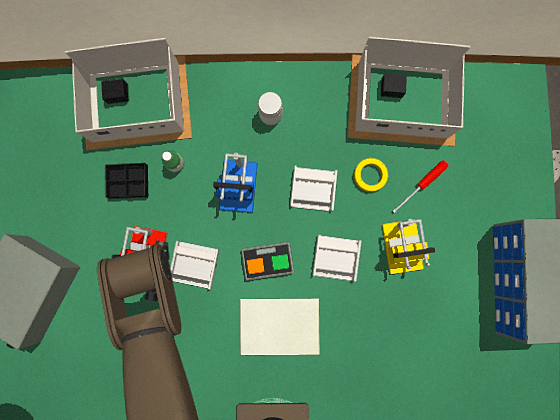

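All three hang on both prongs of their own hangers. Moving over the green key with the fingers shut.

>>> step_arm:
  rows:
    - [[0, 0, 0], [9, 0, -38], 1]
    - [[0, 0, 0], [18, 0, -78], 1]
    - [[0, 0, 0], [28, 0, -118], 1]
    - [[0, 0, 0], [37, 0, -158], 1]
    - [[0, 0, 0], [47, 0, -198], 1]
    - [[0, 0, 0], [56, 0, -238], 1]
    - [[0, 0, 0], [59, 10, -251], 1]
    - [[0, 0, 0], [59, 50, -251], 1]
    - [[0, 0, 0], [59, 90, -251], 1]
    - [[0, 0, 0], [59, 130, -251], 1]

```text
time: 30.77
eef_pos: [0.4722, -0.0211, 0.1243]
tcp_rot: [0.704, -0.065, 0.068, -0.704]
contact_force: [0.8, 0.3, 0.1]
opening: 0.001
```

Run:
```python
from meas import *; from tool import *
show(); o=grab('21')
crop('scene','21',150,80,220,250,2.4,'k1')
goal([471.5,-24.3,60],-10)
```

```text
t 30.77 tcp [472.2 -21.1 124.3] F [0.8 0.3 0.1] open 0.001 q [-0.26 -0.05  2.15  0.    1.03 -0.07]
[[0.983, 0.004, 0.186], [-0.186, -0.001, 0.983], [0.004, -1.0, -0.0]]
turn [-0.08, -0.68, -0.84] shift [7.2, 57.7, -4.1] rows>= 1.4
```

View pics/k1.png

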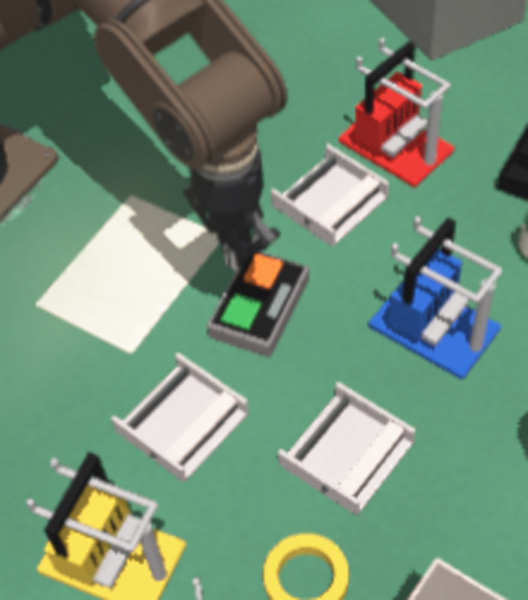

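>>> step_arm:
  rows:
    - [[0, 0, 0], [0, 30, -2], 1]
    - [[0, 0, 0], [0, 60, -2], 1]
    - [[0, 0, 0], [0, 72, -2], 1]
    - [[0, 0, 0], [0, 72, -2], 1]
    - [[0, 0, 0], [0, 72, -2], 1]

```text
time: 31.28
eef_pos: [0.4722, -0.0226, 0.0541]
tcp_rot: [0.704, -0.065, 0.066, -0.704]
contact_force: [-0.4, 0.2, 0.7]
opening: -0.0
```

>>> step_arm:
  rows:
    - [[0, 0, 0], [0, 6, 0], 1]
    - [[0, 0, 0], [0, 10, 0], 1]
    - [[0, 0, 0], [0, 13, 0], 1]
    - [[0, 0, 0], [0, 14, 0], 1]
    - [[0, 0, 0], [0, 14, 0], 1]
    - [[0, 0, 0], [0, 14, 0], 1]

```text
time: 31.78
eef_pos: [0.4708, -0.0225, 0.0384]
tcp_rot: [0.704, -0.066, 0.066, -0.704]
contact_force: [1.1, 0.2, 0.2]
opening: -0.001
```

>>> step_arm:
  rows:
    - [[0, 0, 0], [0, 1, 0], 1]
    - [[0, 0, 0], [0, 2, 0], 1]
    - [[0, 0, 0], [0, 2, 0], 1]

```text
time: 32.03
eef_pos: [0.4706, -0.0225, 0.0361]
tcp_rot: [-0.704, 0.066, -0.066, 0.704]
contact_force: [-0.7, -0.1, -0.2]
opening: -0.001
```

>>> step_arm:
  rows:
    - [[0, 0, 0], [0, 1, 0], 1]
    - [[0, 0, 0], [0, 1.5, 0], 1]
    - [[0, 0, 0], [0, 1.5, 0], 1]

```text
time: 32.28
eef_pos: [0.4707, -0.0225, 0.035]
tcp_rot: [-0.704, 0.066, -0.066, 0.704]
contact_force: [-2.3, -0.1, 3.6]
opening: 0.002
```

>>> step_arm:
  rows:
    - [[0, 0, 0], [0, 0.7, 0], 1]
    - [[0, 0, 0], [0, 0.7, 0], 1]
    - [[0, 0, 0], [0, 0.7, 0], 1]

```text
time: 32.53
eef_pos: [0.4707, -0.0225, 0.0345]
tcp_rot: [0.704, -0.066, 0.065, -0.704]
contact_force: [-2.7, 0.8, 5.9]
opening: 0.003
```

>>> step_arm:
  rows:
    - [[0, 0, 0], [0, 0.3, 0], 1]
    - [[0, 0, 0], [0, 0.3, 0], 1]
    - [[0, 0, 0], [0, 0.3, 0], 1]

```text
time: 32.78
eef_pos: [0.4708, -0.0225, 0.0345]
tcp_rot: [0.704, -0.066, 0.065, -0.704]
contact_force: [-3.4, 0.7, 7.8]
opening: -0.0
```

>>> step_arm:
  rows:
    - [[0, 0, 0], [0, -5, 0], 1]
    - [[0, 0, 0], [0, -30, 0], 1]
    - [[0, 0, 0], [0, -70, 0], 1]
    - [[0, 0, 0], [0, -110, 0], 1]
    - [[0, 0, 0], [0, -150, 0], 1]
    - [[0, 0, 0], [0, -170, 0], 1]
    - [[0, 0, 0], [0, -170, 0], 1]
    - [[0, 0, 0], [0, -170, 0], 1]

```text
time: 33.45
eef_pos: [0.4715, -0.0227, 0.205]
tcp_rot: [0.704, -0.064, 0.067, -0.704]
contact_force: [0.0, -0.0, -0.8]
opening: 0.003
```

Run:
```python
from meas import *; from tool import *
show(); o=grab('22')
crop('scene','22',150,80,220,250,2.4,'k2')
for c in((.661,.0895),(.494,-.357),(.479,.341)): bar(o,*c,r=.07)
```

```text
t 33.45 tcp [471.5 -22.7 205. ] F [ 0.  -0.  -0.8] open 0.003 q [-0.26 -0.15  2.09  0.    1.2  -0.08]
[[0.983, 0.004, 0.185], [-0.185, -0.001, 0.983], [0.004, -1.0, -0.0]]
 bar scene 136 ctr [662.3  90.6] size [89.2 12.9] bar dir deg 84.7 ztop p90 [152.3 155. ]
 bar top 175 ctr [656.   92.4] size [91.9 12.2] bar dir deg 84.5 ztop p90 [151.  154.8]
 bar scene 216 ctr [ 495.7 -356.8] size [13.5 91. ] bar dir deg 97.6 ztop p90 [151.9 154.3]
 bar top 162 ctr [ 489.9 -356.2] size [11.9 92. ] bar dir deg 98.5 ztop p90 [151.6 154.7]
 bar scene 113 ctr [483.7 344.2] size [97.6 16. ] bar dir deg 77.8 ztop p90 [151.8 155.6]
 bar top 178 ctr [475.5 342.6] size [91.8 11.9] bar dir deg 79.8 ztop p90 [151.1 154.3]
```

View pics/k2.png

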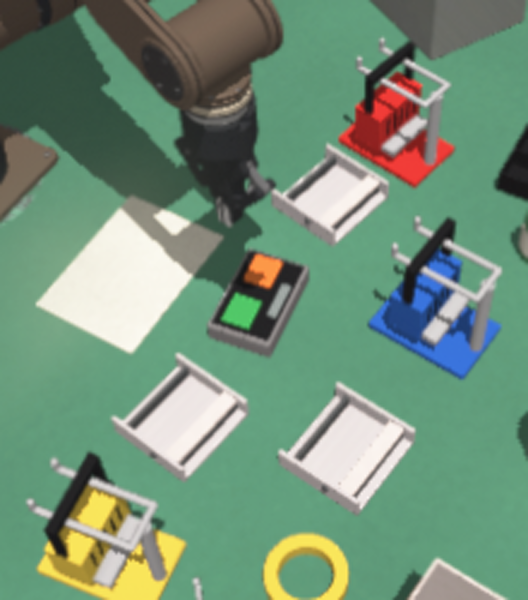

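View pics/top22.png

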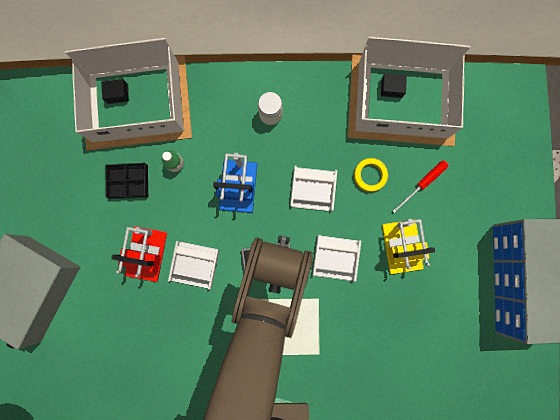

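All bars have their top at about 152 mm (so the axis is at 146 mm), centred on their hangers. Bystanders haven't moved and the arm is clear.

```bash
python3 -c "
from plant import ctrl
print(ctrl.sign_off())"
```

```text
the job is handed in; nothing more can be done
None
```

The job is handed in at about 33.5 s on the robot's clock. I pressed the orange key, tilted all three modules (blue, yellow, red) out of their nests, hung each on its own hanger, then pressed the green key.

- **Keys:** the force read during both presses peaked at just under 8 N, held above 4 N for over 0.25 s. That is somewhat above the 5 N asked for but far below the 40 N limit.
- **Modules:** in the last pictures all three hang on both prongs. Their handle bars have their tops at about 151–152 mm (152 expected), within about 3 mm of the hangers' middles sideways. They looked the same before and after the green press.
- **Bench:** I saw no bystander move and no hanger knocked aside. The arm ended clear, about 0.2 m up.
- **Disagreement:** the two cameras differed by 6–10 mm in x throughout. I used the mean of the two, and the grasps and fits matched it to about 1–3 mm.

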